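Check the end switch and load the fraction collector

ROBOT

A 6-joint arm with a two-finger parallel gripper is mounted at the origin on the work surface. World frame = base frame: x ahead of the robot, y to its left, z up, the work surface at z = 0. Lengths are in m, angles in rad, forces in N, time in s.
With the tool pointing down it reaches from about 0.375 to 0.9 m from the base axis. Payload 3.1 kg.
Tool frame: the origin (TCP) lies midway between the tips of the shut fingers; the grasp point (between the pads) lies 19 mm behind it; x points along the fingers, y is the direction in which the jaws open and shut, and the axes are right-handed (so a half turn about x gives the same grasp; the last joint's range is limited). The gripper opens to 85 mm and grips with 20 to 120 N. Pads are 22 mm wide; open, the fingers measure 114 mm over their backs; the gripper's body (76 mm by 85 mm) begins 54 mm behind the grasp point. The pads swing forward as they close: fully open they stand 13 mm farther back than shut.
Start: joints at [-1.506, 0.527, 1.433, -0, 1.181, -0.178], TCP at [0.15, -0.607, 0.231] pointing down, gripper open.
Joint ranges: [-3.08, 3.08], [-0.75, 2.2], [0.22, 2.44], [-1.43, 4.57], [0, 2.65], [-2.85, 2.85]. Speed limits (rad/s): [2.79, 2.79, 3.14, 3.14, 3.14, 3.14].

INTERFACE

Orientations are given as a unit quaternion [x, y, z, w].
In Python, from station import manip gives the robot as it stands.
- The arm moves only by the tool carry_out, never from a script. Its argument "commands" is a list that holds one entry, the list of rows, each a list of 7 numbers: the shift along the tool's x, y, z in units of 25 mm (1.0 is 25 mm), then the turn, a rotation vector about the tool's x, y, z in units of 5 degrees (1.0 is 5 degrees), then the finger opening in mm, from 0 to 85.4. A call has exactly 5 rows; each row is the pose to reach, as a shift and turn from the pose commanded when the call began, along the tool's axes at that moment; what a row does not reach only later rows make up. A row lasts 1/10 s, in which the tool goes at most 50 mm and 8.59 degrees, less where a joint would pass 70% of its speed; a pose out of reach is approached as far as the arm can. A call with a gripper value outside its range is refused whole. The fingers move at their own pace and stop on an object; "force" is the grip in N (left out, the last holds). Time passes only in rows, so rows that repeat a pose let the fingers close, or fill a call up. It gives the time, the measured TCP pose, the force and the opening at its end, in the units of the state.
- manip.sense(): the state, without advancing time (a new reading comes with each control period).
- manip.snapshot(name): name is "side" or "top"; returns a dict with "image" (400x640x3 uint8, red, green, blue), "fx", "fy", "cx", "cy" (pixels), "k1" (the pictures are not rectified: a ray, as slopes to the right and down, at radius r is drawn at 1 + k1 r^2 times it, then the intrinsics apply), "rvec" (rotation vector, rad) and "tvec" (3), from world to camera coordinates, as OpenCV has them. Camera axes: x right, y down, z forward; pixel columns grow to the right and rows downward; lengths in m; the calibration is good to about 2 mm. A picture is of the moment at which its call begins. There is no depth.
- manip.sign_off(): hands the job in, once; it reports no verdict.
The state is a dict: "t": time; "q": joint angles; "qd": joint speeds; "tau": joint torques, N m; "tcp_pos": TCP position; "tool_rot": TCP orientation; "force": force on the tool from outside, world axes, zero at the start; "ft_torque": the same for the moment, N m; "finger_gap": opening from 0.0 (shut) to 1.0 (fully open).
Only numpy, scipy, OpenCV 4.12 (cv2) and the standard library are available. Lean on these libraries where they do the work, as an engineer would, in place of code of your own. Each camera call takes 0.05 s, during which the arm holds its last target.

TASK

Make the fraction collector ready: with the hooked rod, draw the locking bolt under the clear guard all the way back, then lay the whole rod back on its grey mat and let go. Next test the end switch: push its roller arm with your fingers, in the direction the rack would, until it clicks, and let it spring fully back. Last, slide the vial rack along its lane fully home against the stops, where it holds the switch down, without lifting or tipping it, and leave the bottle, the beaker and the paper roll where they stand.

Things in the scene. Friction and masses are not known exactly. Their poses are not given: they have to be found in the camera images.
- collector: Fixed stainless base of the fraction collector; deck top 15 mm above the bench. Frame: x along the rack's lane to its home end (away from the robot), y left, z up; origin on the bench. Deck spans x -155..135, y -145..120 mm. Position and yaw vary. Coordinates called collector x, y below are in this frame, in mm, heights above the bench.
- lane_home (a point): Lane of the vial rack: along collector x, centred at y = -75, 90 mm wide, between rails up to height 27. This point: on the deck, mid-lane, at the home end, x = 85, where two stops (14 mm wide, up to height 45, at either side of the lane) have their faces.
- guard (a point): Clear plastic guard plate over the bolt, left of the lane: collector x -90..105, y -21..97, underside at height 80, top 84 (nuts to 89), on four 8 mm posts at x = -84 and 99, y = -13 and 89; its sides are open, the rod goes in from the left (+y). This point: middle of its left edge, on the underside (x = 7.5, y = 97).
- bolt (a joint): Locking bolt: dark steel bar 14 mm square, 80 mm long, top at height 32, under the guard at collector x = 20; slides along collector y. Value in m: 0 = shut (tip 18 mm into the rack's path, blocking it), 0.040 = fully drawn, towards +y, at its end. Starts within 0.006 of shut. About 2 N to slide; stays where left.
- bolt_pin: Upright round steel pin on the bolt by which it is pulled: 10 mm in diameter, from height 32 to 68; origin at its foot, on its axis (it swivels freely). At collector x = 20, y = 20 when shut, y = 60 when fully drawn. The guard keeps fingers off: it needs the hook.
- switch_arm (a joint): Arm of the roller-lever end switch, mid-lane at the home end. Hinge along collector y at x = 92, height 30; 45 mm from hinge to roller axis. Value in rad: 0 = rest, leaning 0.5 from upright towards the rack; grows as the roller is pushed towards +x; clicks at 0.38, upright at 0.50, hard end 0.75. Springs back; 0.5 to 1.5 N at the roller.
- roller: Black roller at the end of the switch arm, 18 mm in diameter, 10 mm wide, turning freely about collector y; origin at its centre: collector x = 70, y = -75, height 69 at rest; x = 92, height 75 when the arm is upright.
- rack: Loose steel rack of six blue-capped vials in its lane, 2 mm side play; 0.5 to 0.75 kg, 124 mm long (x), 86 wide (y), flat end plates 70 high, caps to 86 above its underside. Origin: centre of underside; axes as the collector's. Starts 83 to 108 mm short of home; home, at the stops: origin at collector x = 23, holding the arm at 0.54. Push the end plate near the robot (62 mm behind origin).
- mat: Flat grey plastic mat fixed on the bench on the robot's left, 340 x 140 x 3 mm; origin at the centre of its underside, x along its length. Position and yaw vary.
- rod: Loose hooked rod lying on the mat, 0.13 to 0.2 kg: black handle block 120 mm long (x), 16 wide (y), 24 tall (z), origin at the centre of its underside; from its +x end a steel bar 10 mm in diameter, axis 5 mm above the underside, runs to x = 190 and there turns square to +y, axis ending at y = 28 (metal to y = 33). Bar and hook lie flat in one level plane.
- rod_grip (a point): Good grip point near the rod's balance: on the handle, x = 30, y = 0, z = 12 mm of the rod.
- rod_hook (a point): Middle of the rod's hook bar: x = 190, y = 14, z = 5 mm of the rod.
- rod_end (a point): Middle of the handle's rear end: x = -60, y = 0, z = 12 mm of the rod.
- bottle: Bystander: brown reagent bottle, 66 mm in diameter, 160 mm tall; origin under its centre.
- beaker: Bystander: clear glass beaker, 68 mm in diameter, 85 mm tall; origin under its centre.
- roll: Bystander: upright white paper roll, 110 mm in diameter, 200 mm tall; origin under its centre.

How it is judged:
On the way, in this order (a step that is already met when the one before it is completed fails the run):
1. the bolt is drawn back (beyond 34 of 40 mm) by the rod's hook (value of joint bolt above 0.034 m and contact force between rod and bolt_pin above 0.1 N).
2. the rod lies on the mat, let go (x of rod_end in the frame of mat between -0.17 and 0.17 m and y of rod_end in the frame of mat between -0.07 and 0.07 m and height (world z) of each of rod_end, rod_hook below 0.035 m and x of rod_hook in the frame of mat between -0.17 and 0.17 m and y of rod_hook in the frame of mat between -0.07 and 0.07 m and contact force between the fingers and rod below 0.05 N and linear speed of rod below 0.02 m/s), for 0.1 s.
3. the fingers push the switch's roller past the click (0.38 rad) (value of joint switch_arm above 0.38 rad and contact force between the fingers and roller above 0.1 N), for 0.05 s.
4. the switch arm has sprung back, untouched (value of joint switch_arm below 0.08 rad and contact force between anything else and roller below 0.05 N), for 0.1 s.
5. the rack is home and holds the switch down (x of rack in the frame of collector above 0.018 m and value of joint switch_arm above 0.38 rad and z of rack in the frame of collector below 0.02 m), for 0.1 s.
At the end, for the whole second after the job is handed in: The bolt is drawn more than 34 of its 40 mm; the rod lies at rest with handle end and hook inside the mat's outline; the rack stands flat in its lane, at rest, within 5 mm of its stops, holding the switch arm past its click (0.38 rad) (all of step 2 and all of step 5 and value of joint bolt above 0.034 m and linear speed of rack below 0.02 m/s and angle between rack's own z axis and vertical below 0.1 rad); the robot touches nothing.
It fails at once if the bottle is shoved more than 30 mm or tipped (distance of bottle from where it was at the start of the episode above 0.03 m or angle between bottle's own z axis and vertical above 0.4 rad).
It fails at once if the beaker is shoved more than 30 mm or tipped (distance of beaker from where it was at the start of the episode above 0.03 m or angle between beaker's own z axis and vertical above 0.4 rad).
It fails at once if the paper roll is shoved more than 30 mm or tipped (distance of roll from where it was at the start of the episode above 0.03 m or angle between roll's own z axis and vertical above 0.4 rad).
It fails at once if the vial rack is tipped (over 0.25 rad) or lifted out of its lane (angle between rack's own z axis and vertical above 0.25 rad or z of rack in the frame of collector above 0.035 m).
It also fails if it takes over 72 s, if anything falls off the work surface, if the arm or the gripper's body presses on something with over 40 N, if the wrist force passes 120 N, or if a joint passes its speed limit or range.

## Working session

There is one attempt and no reset: what is moved stays moved. The work goes in short steps, Python scripts to look and compute and a tool call to move; the robot and the scene stay as the last step left them, time stands still between calls to the robot, and variables do not carry over. Pictures are saved under pics/ and viewed, and the job is handed in when it is done.

Besides the shell and the picture viewer there is one more tool, called after ">>>" as a command line: name --argument value ..., lists and objects as JSON in quotes. carry_out: Moves the arm, as the interface text tells. Its arguments: {"type":"object","properties":{"commands":{"type":"array"},"force":{"type":"number"}},"required":["commands"]}

```bash
ls; mkdir -p pics
python3 - <<'E'
from station import manip
import cv2
print(manip.sense())
for n in ("side","top"):
    s=manip.snapshot(n); cv2.imwrite(f"pics/{n}0.png",s["image"][:,:,::-1])
    print(n,{k:v for k,v in s.items() if k!="image"})
E
```

```text
pics
{'t': 0.0, 'q': array([-1.50649065e+00,  5.28443802e-01,  1.43388661e+00,  3.85970062e-06,
        1.18139321e+00, -1.78500538e-01]), 'qd': array([ 9.94878903e-05, -4.39262141e-04,  8.35284261e-04,  1.55230712e-03,
       -9.05611902e-06,  1.74172028e-06]), 'tau': array([ 6.90203888e-04, -4.42344618e+01, -1.78023344e+01, -2.67813157e-04,
        8.60030676e-03, -2.60627274e-06]), 'tcp_pos': array([ 0.15025048, -0.60594526,  0.23035234]), 'tool_rot': array([ 0.70194617,  0.08638579, -0.70185767,  0.08488157]), 'force': array([ 0.32245143, -0.39388417, -0.26773377]), 'ft_torque': array([ 0.01684914, -0.03346876,  0.03940719]), 'finger_gap': 1.0043990771025537}
side {'fx': 387.7448430456471, 'fy': 387.7448430456471, 'cx': 317.71314411266667, 'cy': 194.42062706204842, 'k1': -0.04085261515819923, 'rvec': array([ 0.25668016, -2.78607901,  1.22599981]), 'tvec': array([0.53506857, 0.11632422, 1.14795609])}
top {'fx': 486.2315384750821, 'fy': 486.2315384750821, 'cx': 312.3219082441015, 'cy': 197.05410072456206, 'k1': -0.11612446824895407, 'rvec': array([ 2.16256395, -2.21576553,  0.03018025]), 'tvec': array([0.039571  , 0.52372232, 1.56453118])}
```

View pics/side0.png

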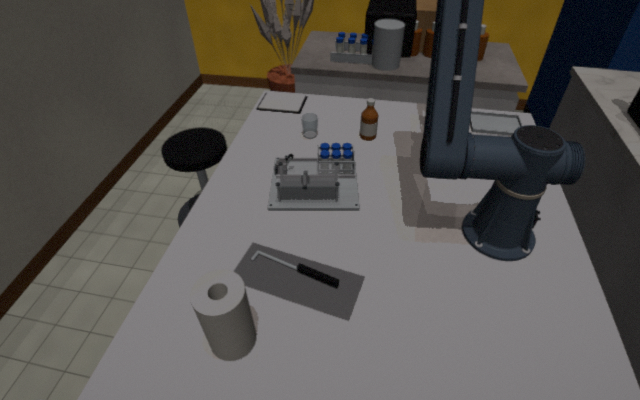

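View pics/top0.png

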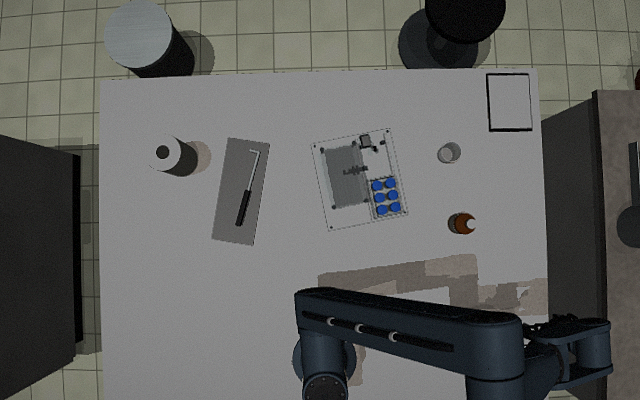

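The top view shows the mat at about (240,190) with the rod handle at (243,208) and the hook at (250,152). The collector is at about (360,178), the beaker at (449,152), the bottle at (462,223) and the roll at (163,153). I'll zoom in next.

```bash
cat > h.py <<'E'
import numpy as np, cv2, json
from scipy.spatial.transform import Rotation as R
from scipy.optimize import least_squares
CAM={}
def load(n,s=None):
    if s is None:
        from station import manip
        s=manip.snapshot(n)
    return s
def proj(s,P):
    P=np.atleast_2d(P); C=P@R.from_rotvec(s["rvec"]).as_matrix().T+s["tvec"]
    u=C[:,:2]/C[:,2:]; u=u*(1+s["k1"]*(u**2).sum(1,keepdims=True))
    return u*[s["fx"],s["fy"]]+[s["cx"],s["cy"]]
def atz(s,px,z):
    px=np.atleast_2d(np.array(px,float)); d=(px-[s["cx"],s["cy"]])/[s["fx"],s["fy"]]
    u=d.copy()
    for _ in range(20): u=d/(1+s["k1"]*(u**2).sum(1,keepdims=True))
    M=R.from_rotvec(s["rvec"]).as_matrix(); c=-M.T@s["tvec"]
    w=np.c_[u,np.ones(len(u))]@M
    z=np.broadcast_to(z,len(u))
    return c+w*((z-c[2])/w[:,2])[:,None]
def crop(s,name,x0,y0,x1,y1,k):
    im=cv2.resize(s["image"][y0:y1,x0:x1,::-1],None,fx=k,fy=k,interpolation=cv2.INTER_CUBIC)
    im=cv2.convertScaleAbs(im,alpha=1.5)
    for x in range((x0+9)//10*10,x1,10):
        cv2.line(im,(int((x-x0)*k),0),(int((x-x0)*k),5),(0,0,255),1); 
        if x%20==0: cv2.putText(im,str(x),(int((x-x0)*k)-10,16),0,.35,(0,0,255),1)
    for y in range((y0+9)//10*10,y1,10):
        cv2.line(im,(0,int((y-y0)*k)),(5,int((y-y0)*k)),(0,0,255),1)
        if y%20==0: cv2.putText(im,str(y),(7,int((y-y0)*k)+4),0,.35,(0,0,255),1)
    cv2.imwrite(name,im)
E
python3 - <<'E'
from h import *; import pickle
t=load("top");s=load("side")
pickle.dump((t,s),open("c0.pkl","wb"))
crop(t,"pics/t_col.png",300,115,420,240,5-.2); crop(t,"pics/t_mat.png",200,125,290,255,4.5)
crop(s,"pics/s_col.png",260,130,370,215,7); crop(s,"pics/s_mat.png",225,235,375,320,5)
E
```

```text
(no output)
```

View pics/t_col.png

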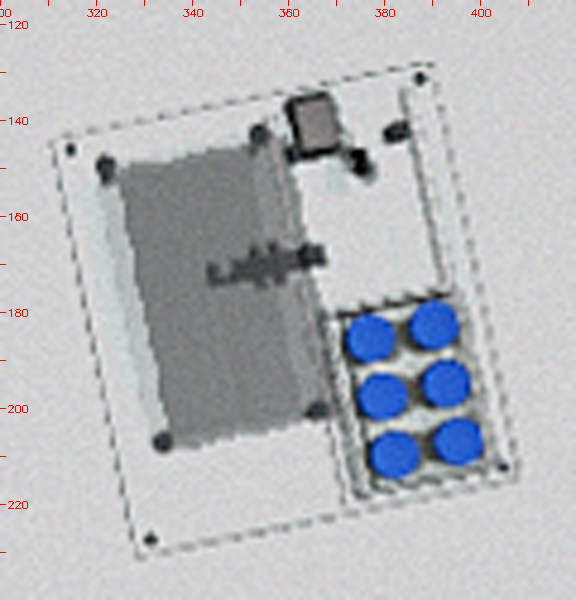

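View pics/t_mat.png

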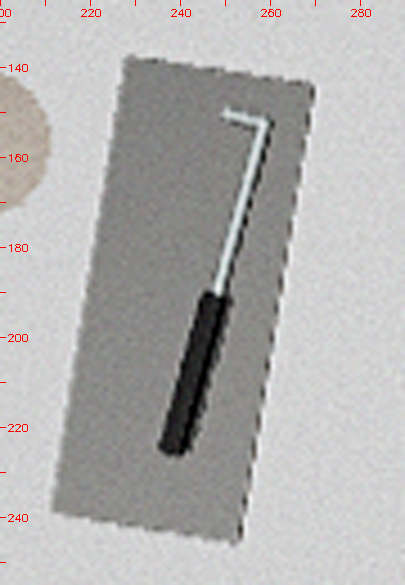

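View pics/s_col.png

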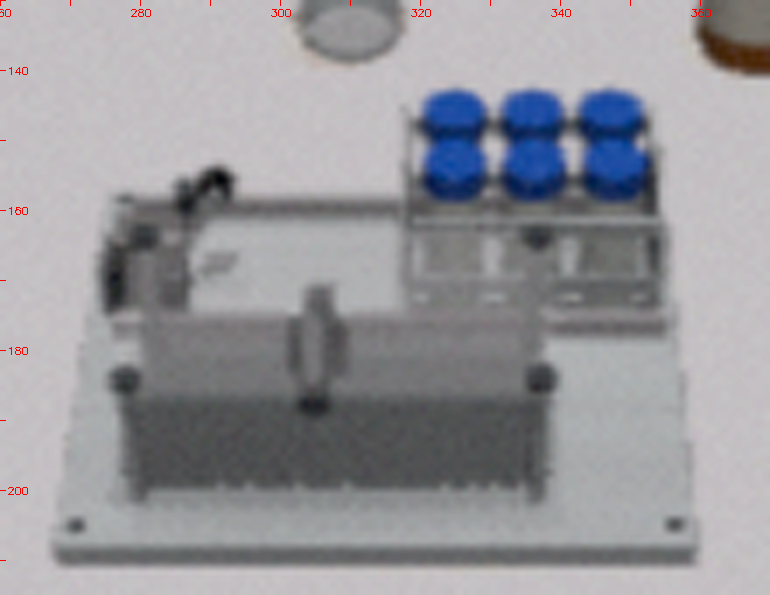

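View pics/s_mat.png

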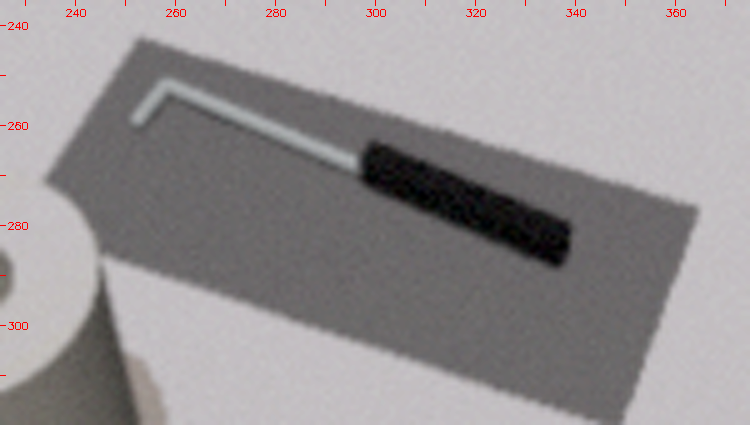

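```bash
cat > fit.py <<'E'
from h import *; import pickle
t,s=pickle.load(open("c0.pkl","rb"))
tc=lambda x0,y0,k,L: [(x0+X/k,y0+Y/k) for X,Y in L]
def T(p,P): 
    c,sn=np.cos(p[2]),np.sin(p[2]); P=np.array(P,float)
    return np.c_[p[0]+c*P[:,0]-sn*P[:,1],p[1]+sn*P[:,0]+c*P[:,1],P[:,2]]
def fit(obs,p0):
    def f(p): return np.concatenate([(proj(c,T(p,[q]))[0]-px) for c,q,px in obs])
    r=least_squares(f,p0,loss="soft_l1"); return r.x, r.fun.reshape(-1,2).round(1)
if __name__=="__main__":
    tp=tc(300,115,4.8,[(50,143),(434,63),(518,478),(137,557)])
    sp=tc(260,130,7,[(55,548),(695,548)])
    q=[(.135,.12,.015),(.135,-.145,.015),(-.155,-.145,.015),(-.155,.12,.015)]
    obs=[(t,a,b) for a,b in zip(q,tp)]
    obs+=[(s,q[0],sp[0]),(s,q[3],sp[1])]
    g=[(99,89),(99,-13),(-84,89),(-84,-13)]
    obs+=[(t,(x/1e3,y/1e3,.087),b) for (x,y),b in zip(g,tc(300,115,4.8,[(106,165),(260,133),(163,441),(318,410)]))]
    obs+=[(s,(x/1e3,y/1e3,.087),b) for (x,y),b in zip(g,tc(260,130,7,[(125,380),(143,236),(541,380),(538,236)]))]
    col,r=fit(obs,[.6,-.05,.2]); print("col",col); print(r.tolist())
    for c in (tp,): print(atz(t,c,.015).round(4).tolist())
    caps=tc(300,115,4.8,[(371,338),(434,325),(382,396),(445,384),(396,455),(458,440)])
    w=atz(t,caps,.101); l=(w[:,:2]-col[:2])@R.from_euler("z",col[2]).as_matrix()[:2,:2]
    print("caps local mm",(l*1e3).round(1).tolist(), l.mean(0))
    cs=tc(260,130,7,[(454,108),(532,108),(609,108),(454,160),(532,160),(614,160)])
    w=atz(s,cs,.101); l=(w[:,:2]-col[:2])@R.from_euler("z",col[2]).as_matrix()[:2,:2]
    print("caps side",(l*1e3).round(1).tolist(), l.mean(0))
    mp=tc(200,125,4.5,[(126,56),(315,83),(240,545),(52,512)])
    mq=[(.17,.07,.003),(.17,-.07,.003),(-.17,-.07,.003),(-.17,.07,.003)]
    obs=[(t,a,b) for a,b in zip(mq,mp)]+[(s,mq[1],(225+140/5,235+38/5)),(s,mq[2],(225+697/5,235+208/5))]
    mat,r=fit(obs,[.5,.3,-.1]); print("mat",mat,r.tolist())
    ro=[(t,(.19,0,.008),(200+265/4.5,125+122/4.5)),(t,(.19,.033,.008),(200+222/4.5,125+112/4.5)),(t,(.06,0,.008),(200+219/4.5,125+292/4.5)),
     (s,(.19,0,.008),(225+168/5,235+86/5)),(s,(.19,.033,.008),(225+134/5,235+124/5)),(s,(.06,0,.008),(225+358/5,235+164/5)),
     (s,(-.06,-.008,.027),(225+572/5,235+222/5)),(s,(.06,-.008,.027),(225+375/5,235+140/5)),(t,(-.06,.008,.027),(200+158/4.5,125+450/4.5))]
    rod,r=fit(ro,[.5,.3,-.2]); print("rod",rod,r.tolist())
    np.savez("poses.npz",col=col,mat=mat,rod=rod)
    print("bottle-ish", atz(t,[(462,223),(449,152),(163,153)],[.08,.04,.2]).round(3).tolist())
E
python3 fit.py
```

```text
col [ 0.58714009 -0.11258908  0.17429166]
[[-0.1, -1.3], [-0.5, -0.5], [0.4, 0.1], [-0.5, -0.1], [-0.1, -0.6], [0.8, -0.4], [-0.2, -0.2], [-0.1, -0.0], [-0.3, 0.1], [-0.2, -0.0], [0.3, -0.3], [0.5, -0.1], [0.4, -0.3], [0.1, -0.2]]
[[0.695, 0.0289, 0.015], [0.7434, -0.2336, 0.015], [0.46, -0.2811, 0.015], [0.4133, -0.0229, 0.015]]
caps local mm [[-46.1, -54.8], [-46.0, -96.0], [-83.8, -54.1], [-84.3, -95.2], [-122.4, -55.3], [-120.9, -96.0]] [-0.08390975 -0.07522985]
caps side [[-44.5, -95.0], [-82.4, -95.0], [-119.7, -94.9], [-44.6, -52.6], [-81.5, -52.6], [-120.3, -52.6]] [-0.08214537 -0.07377465]
mat [ 0.55080153  0.26274427 -0.17907506] [[-0.0, -0.4], [-0.5, -0.2], [-0.3, -0.5], [-0.3, 0.0], [0.1, -0.5], [1.2, -0.5]]
rod [ 0.49564436  0.25344517 -0.29241305] [[-0.0, -0.3], [-0.1, -0.7], [-0.5, 0.1], [-0.0, -0.6], [0.1, 0.1], [1.8, 0.9], [0.4, -0.3], [-0.5, -0.7], [-0.2, -0.2]]
bottle-ish [[0.429, -0.438, 0.08], [0.657, -0.417, 0.04], [0.655, 0.457, 0.2]]
```

```bash
cat >> h.py <<'E'
def down(yaw):
    "tool x down, tool y at given yaw in the plane"
    x=np.array([0,0,-1.]); y=np.array([np.cos(yaw),np.sin(yaw),0]); z=np.cross(x,y)
    return R.from_matrix(np.c_[x,y,z])
def rel(pos,rot,p0=None,q0=None):
    from station import manip
    st=manip.sense()
    p0=st["tcp_pos"] if p0 is None else np.array(p0); Q=R.from_quat(st["tool_rot"] if q0 is None else q0)
    d=Q.inv().apply(np.array(pos)-p0)/.025; w=(Q.inv()*rot).as_rotvec()/np.radians(5)
    return np.r_[d,w].round(3).tolist()
P=dict(np.load("poses.npz")) if __import__("os").path.exists("poses.npz") else {}
def c2w(x,y,z=0):
    c=P["col"]; a=c[2]; return np.array([c[0]+(x*np.cos(a)-y*np.sin(a))/1e3,c[1]+(x*np.sin(a)+y*np.cos(a))/1e3,z/1e3])
def r2w(x,y,z=0,k="rod"):
    c=P[k]; a=c[2]; return np.array([c[0]+(x*np.cos(a)-y*np.sin(a))/1e3,c[1]+(x*np.sin(a)+y*np.cos(a))/1e3,z/1e3])
def stat():
    from station import manip
    s=manip.sense(); M=R.from_quat(s["tool_rot"]).as_matrix()
    yaw=np.arctan2(M[1,1],M[0,1])
    print("t %.2f"%s["t"],"tcp",s["tcp_pos"].round(4),"tilt",np.degrees(np.arccos(-M[2,0])).round(2),"yaw_y %.3f"%yaw,"q",s["q"].round(2),"F",s["force"].round(1),"gap",round(s["finger_gap"],3))
    return s
E
python3 - <<'E'
from h import *
stat()
M=R.from_quat([0.70194617,  0.08638579, -0.70185767,  0.08488157]).as_matrix();print(M.round(3))
print(P["rod"],r2w(30,0), c2w(-24,290,50),c2w(-24,162,50))
E
```

```text
t 0.20 tcp [ 0.1503 -0.6062  0.2307] tilt 0.08 yaw_y -1.328 q [-1.51  0.53  1.43 -0.    1.18 -0.18] F [-0.1  0.1 -0.2] gap 1.0
[[-0.     0.24  -0.971]
 [ 0.002 -0.971 -0.24 ]
 [-1.    -0.002 -0.   ]]
[ 0.49564436  0.25344517 -0.29241305] [0.52437089 0.24479726 0.        ] [0.51321463 0.16885545 0.05      ] [0.53541119 0.0427947  0.05      ]
```

Run:
```python
from h import *
p=[.15,-.607,.231];q=[0.70194617,0.08638579,-0.70185767,0.08488157]
w=[]
for i in range(1,6):
    f=i/5; a=-1.33+f*(0.437+1.33); r=.62+f*(.579-.62); yaw=-1.328+f*2.607
    pos=[r*np.cos(a),r*np.sin(a),.27 if i<5 else .2]
    print(np.round(pos,3),rel(pos,down(yaw),p,q)); p=pos;q=down(yaw).as_quat()
```

```text
[ 0.343 -0.507  0.27 ] [-1.553, -2.037, -8.438, -5.975, -0.011, 0.022]
[ 0.49  -0.352  0.27 ] [-0.0, -0.38, -8.543, -5.975, 0.0, 0.0]
[ 0.574 -0.159  0.27 ] [0.0, 1.035, -8.373, -5.975, 0.0, 0.0]
[0.585 0.049 0.27 ] [0.0, 2.383, -7.973, -5.975, 0.0, 0.0]
[0.525 0.245 0.2  ] [2.8, 3.628, -7.361, -5.975, 0.0, 0.0]
```

>>> carry_out --commands '[[[-0.4,-0.4,-1.7,-1.2,0,0,85],[-0.8,-0.8,-3.4,-2.4,0,0,85],[-1.2,-1.2,-5.1,-3.6,0,0,85],[-1.55,-1.6,-6.8,-4.8,0,0,85],[-1.55,-2.04,-8.44,-6,0,0,85]]]'

```text
t: 0.7
tcp_pos: [0.3447, -0.5062, 0.2715]
tool_rot: [0.655, 0.265, -0.655, 0.267]
force: [0.3, -0.7, 0.7]
finger_gap: 0.997
```

>>> carry_out --commands '[[[0,-0.1,-1.7,-1.2,0,0,85],[0,-0.2,-3.4,-2.4,0,0,85],[0,-0.3,-5.1,-3.6,0,0,85],[0,-0.35,-6.8,-4.8,0,0,85],[0,-0.38,-8.54,-6,0,0,85]]]'

```text
t: 1.2
tcp_pos: [0.4909, -0.35, 0.2699]
tool_rot: [-0.564, -0.426, 0.564, -0.426]
force: [0.5, 0.3, -0.8]
finger_gap: 0.996
```

>>> carry_out --commands '[[[0,0.2,-1.7,-1.2,0,0,85],[0,0.4,-3.4,-2.4,0,0,85],[0,0.6,-5.1,-3.6,0,0,85],[0,0.8,-6.8,-4.8,0,0,85],[0,1.04,-8.37,-6,0,0,85]]]'

```text
t: 1.7
tcp_pos: [0.5733, -0.1556, 0.2699]
tool_rot: [0.434, 0.558, -0.434, 0.558]
force: [1.0, -0.5, 0.6]
finger_gap: 0.994
```

>>> carry_out --commands '[[[0,0.5,-1.6,-1.2,0,0,85],[0,1,-3.2,-2.4,0,0,85],[0,1.4,-4.8,-3.6,0,0,85],[0,1.9,-6.4,-4.8,0,0,85],[0,2.38,-7.97,-6,0,0,85]]]'

```text
t: 2.2
tcp_pos: [0.5826, 0.0518, 0.2699]
tool_rot: [0.275, 0.651, -0.275, 0.651]
force: [1.0, -0.1, -0.1]
finger_gap: 0.997
```

Run:
```python
from h import *
stat(); g=r2w(30,0,150); print(g,rel(g,down(P["rod"][2]+np.pi/2)))
```

```text
t 2.20 tcp [0.5826 0.0518 0.2699] tilt 0.02 yaw_y 0.771 q [-0.1   0.43  1.49  0.    1.22 -0.87] F [ 1.  -0.1 -0.1] gap 0.997
[0.52437089 0.24479726 0.15      ] [4.798, 3.707, -7.158, -5.818, -0.004, 0.001]
```

>>> carry_out --commands '[[[1,0.7,-1.4,-1.2,0,0,60],[2,1.5,-2.9,-2.4,0,0,60],[3,2.2,-4.3,-3.6,0,0,60],[4,3,-5.8,-4.8,0,0,60],[4.8,3.7,-7.16,-5.82,0,0,60]]]'

```text
t: 2.7
tcp_pos: [0.5241, 0.2448, 0.1486]
tool_rot: [0.103, 0.7, -0.103, 0.699]
force: [0.3, 0.3, -0.2]
finger_gap: 0.703
```

Run:
```python
from h import *
stat(); g=r2w(30,0,60); print(g,rel(g,down(P["rod"][2]+np.pi/2)))
```

```text
t 2.70 tcp [0.5241 0.2448 0.1486] tilt 0.08 yaw_y 1.278 q [ 0.24  0.57  1.63  0.    0.94 -1.03] F [ 0.3  0.3 -0.2] gap 0.703
[0.52437089 0.24479726 0.06      ] [3.542, 0.007, 0.016, -0.0, -0.015, 0.007]
```

>>> carry_out --commands '[[[1.2,0,0,0,0,0,50],[2.4,0,0,0,0,0,45],[3.54,0,0,0,0,0,45],[3.54,0,0,0,0,0,45],[3.54,0,0,0,0,0,45]]]'

```text
t: 3.2
tcp_pos: [0.5253, 0.2431, 0.0614]
tool_rot: [0.104, 0.7, -0.105, 0.699]
force: [0.1, 0.2, 0.7]
finger_gap: 0.526
```

Run:
```python
from h import *
stat(); g=r2w(30,0,6); print(g,rel(g,down(P["rod"][2]+np.pi/2)))
t=load("top");s=load("side")
crop(t,"pics/t1.png",200,125,290,255,4.5); crop(s,"pics/s1.png",225,200,375,320,5)
```

```text
t 3.20 tcp [0.5253 0.2431 0.0614] tilt 0.06 yaw_y 1.274 q [ 0.24  0.71  1.68  0.    0.76 -1.03] F [0.1 0.2 0.7] gap 0.526
[0.52437089 0.24479726 0.006     ] [2.217, 0.054, -0.053, -0.048, -0.01, 0.006]
```

View pics/s1.png

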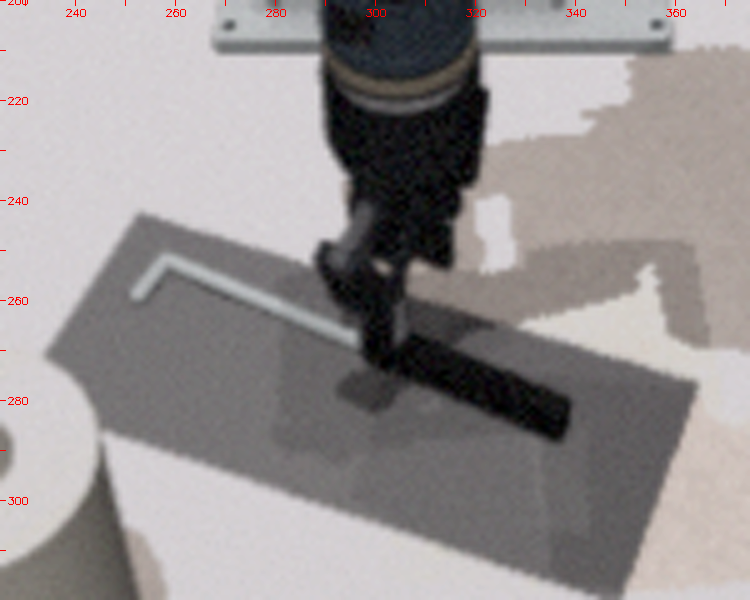

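View pics/t1.png

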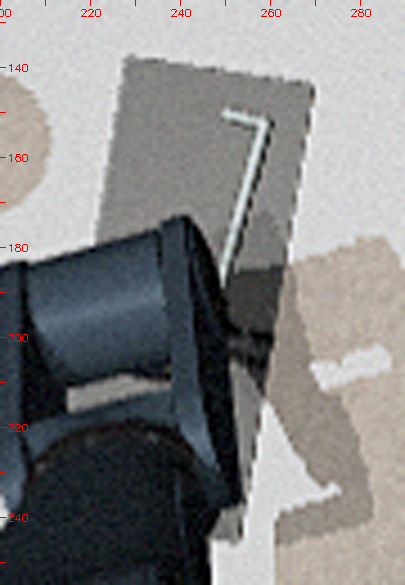

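The fingers stand above the handle at about side pixel (303,268), and the rod hasn't moved. Next I descend and grip.

>>> carry_out --commands '[[[0.6,0,0,0,0,0,45],[1.2,0,0,0,0,0,45],[1.7,0,0,0,0,0,45],[2.15,0,0,0,0,0,45],[2.2,0,0,0,0,0,45]]]'

```text
t: 3.8
tcp_pos: [0.524, 0.2428, 0.0044]
tool_rot: [0.104, 0.701, -0.105, 0.698]
force: [-0.1, -0.3, -0.1]
finger_gap: 0.526
```

>>> carry_out --commands '[[[0,0,0,0,0,0,30],[0,0,0,0,0,0,10],[0,0,0,0,0,0,5],[0,0,0,0,0,0,5],[0,0,0,0,0,0,5]]]' --force 60

```text
t: 4.3
tcp_pos: [0.5256, 0.2433, 0.0069]
tool_rot: [0.105, 0.699, -0.104, 0.7]
force: [-0.1, 0.5, 0.1]
finger_gap: 0.17
```

Run:
```python
from h import *
stat()
```

```text
t 4.30 tcp [0.5256 0.2433 0.0069] tilt 0.04 yaw_y 1.274 q [ 0.24  0.8   1.69  0.    0.65 -1.03] F [-0.1  0.5  0.1] gap 0.17
```

>>> carry_out --commands '[[[0,0,0,0,0,0,5],[-0.5,0,0,0,0,0,5],[-1.2,0,0,0,0,0,5],[-2,0,0,0,0,0,5],[-2.8,0,0,0,0,0,5]]]'

```text
t: 4.8
tcp_pos: [0.5251, 0.2431, 0.0778]
tool_rot: [0.104, 0.699, -0.104, 0.699]
force: [0.5, 0.1, -2.1]
finger_gap: 0.168
```

Run:
```python
from h import *
stat()
t=load("top");s=load("side")
crop(t,"pics/t2.png",200,125,330,255,4.5); crop(s,"pics/s2.png",225,190,375,310,5)
```

```text
t 4.80 tcp [0.5251 0.2431 0.0778] tilt 0.02 yaw_y 1.274 q [ 0.24  0.68  1.67  0.    0.79 -1.03] F [ 0.5  0.1 -2.1] gap 0.168
```

View pics/s2.png

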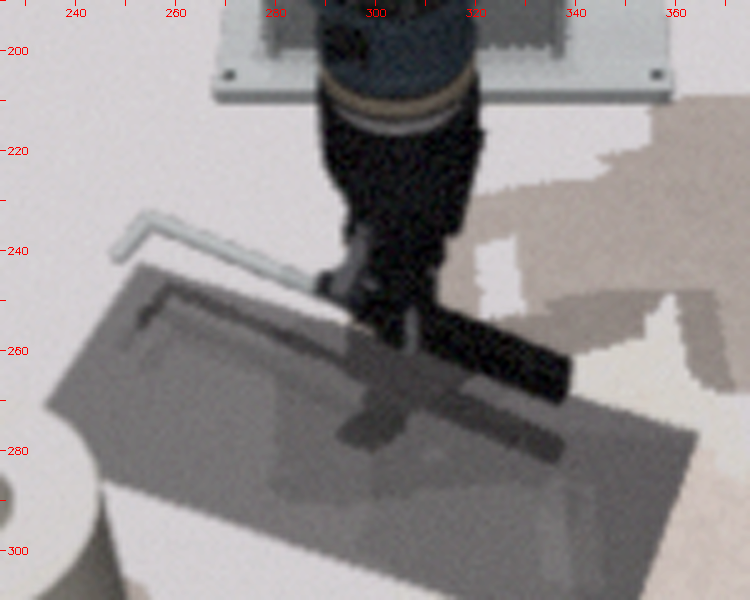

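Rod is held: hook corner at side px (255,233) and tip at (248,241). Next I check how the rod sits in the grip.

Run:
```python
from h import *
st=stat(); s=load("side"); t=load("top")
crop(t,"pics/t2.png",225,125,290,195,8)
for z in (.074,.079,.084):
  for dp in (0,.02):
    # rod axis pos: TCP = rod x 30
    a=st["tcp_pos"]; yaw=1.274-np.pi/2
    f=lambda x,y,dz:[a[0]+np.cos(yaw)*(x-.03)-np.sin(yaw)*y,a[1]+np.sin(yaw)*(x-.03)+np.cos(yaw)*y,z+dz]
    pts=[f(.19,0,dp*.16*0-dp*.16),f(.19,.033,-dp*.16),f(-.06,-.008,.019+dp*.09),f(-.06,.008,-.005+dp*.09)]
    print(z,dp,proj(s,pts).round(1).tolist(),proj(t,pts[:2]).round(1).tolist())
```

```text
t 4.90 tcp [0.5274 0.2438 0.0797] tilt 0.36 yaw_y 1.274 q [ 0.24  0.68  1.67  0.    0.79 -1.03] F [ 0.4  1.1 -0.9] gap 0.168
0.074 0 [[255.0, 235.6], [247.9, 243.8], [339.3, 263.1], [336.3, 273.6]] [[256.7, 148.0], [246.7, 145.3]]
0.074 0.02 [[255.1, 236.4], [248.1, 244.6], [339.3, 262.6], [336.3, 273.2]] [[256.8, 148.2], [246.9, 145.4]]
0.079 0 [[254.7, 234.3], [247.7, 242.6], [339.4, 261.8], [336.3, 272.4]] [[256.5, 147.8], [246.5, 145.0]]
0.079 0.02 [[254.9, 235.1], [247.8, 243.4], [339.4, 261.4], [336.3, 272.0]] [[256.6, 147.9], [246.6, 145.2]]
0.084 0 [[254.5, 233.1], [247.4, 241.4], [339.4, 260.6], [336.4, 271.2]] [[256.3, 147.5], [246.2, 144.8]]
0.084 0.02 [[254.6, 233.9], [247.6, 242.2], [339.4, 260.1], [336.4, 270.7]] [[256.4, 147.7], [246.4, 144.9]]
```

View pics/t2.png

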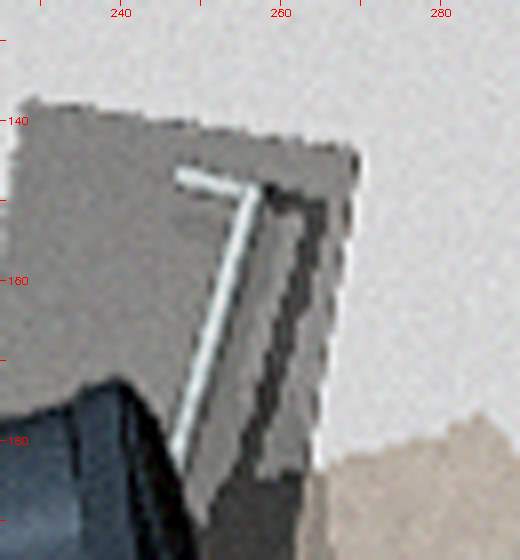

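Run:
```python
from h import *
g=c2w(-24,287,78); a=P["col"][2]; print(g)
p=np.array([.526,.2435,.0785]); q=down(1.274).as_quat(); m=(p+g)/2; ym=(1.274+a)/2
print(rel(m,down(ym),p,q)); print(rel(g,down(a),m,down(ym).as_quat()))
```

```text
[0.51373487 0.1659009  0.078     ]
[0.01, -1.556, 0.219, 6.301, 0.0, 0.0]
[0.01, -1.212, 1.0, 6.301, 0.0, 0.0]
```

>>> carry_out --commands '[[[0,-0.3,0,1.2,0,0,5],[0,-0.6,0.1,2.5,0,0,5],[0,-0.9,0.1,3.8,0,0,5],[0,-1.2,0.2,5,0,0,5],[0,-1.56,0.22,6.3,0,0,5]]]'

```text
t: 5.5
tcp_pos: [0.5185, 0.2039, 0.0752]
tool_rot: [0.291, 0.645, -0.292, 0.643]
force: [-0.3, 0.2, -0.7]
finger_gap: 0.171
```

>>> carry_out --commands '[[[0,-0.2,0.2,1.2,0,0,5],[0,-0.5,0.4,2.5,0,0,5],[0,-0.7,0.6,3.8,0,0,5],[0,-1,0.8,5,0,0,5],[0,-1.21,1,6.3,0,0,5]]]'

```text
t: 6.0
tcp_pos: [0.5118, 0.1649, 0.0752]
tool_rot: [0.455, 0.541, -0.457, 0.54]
force: [-0.5, 0.6, -1.9]
finger_gap: 0.171
```

Run:
```python
from h import *
t=load("top");stat();s=load("side")
print(rel(c2w(-24,287,50),down(P["col"][2]))); stat()
crop(t,"pics/t3.png",220,115,420,240,4); crop(s,"pics/s3.png",225,130,375,290,5-1.3)
```

```text
t 6.05 tcp [0.5118 0.1641 0.0752] tilt 0.21 yaw_y 0.166 q [ 0.1   0.65  1.78 -0.    0.72 -0.06] F [-0.5 -0.5 -0.7] gap 0.172
[1.014, 0.079, -0.036, -0.006, -0.001, 0.036]
t 6.10 tcp [0.512  0.1647 0.0753] tilt 0.18 yaw_y 0.174 q [ 0.1   0.65  1.77 -0.    0.72 -0.07] F [-0.5  0.1 -1.2] gap 0.172
```

View pics/t3.png

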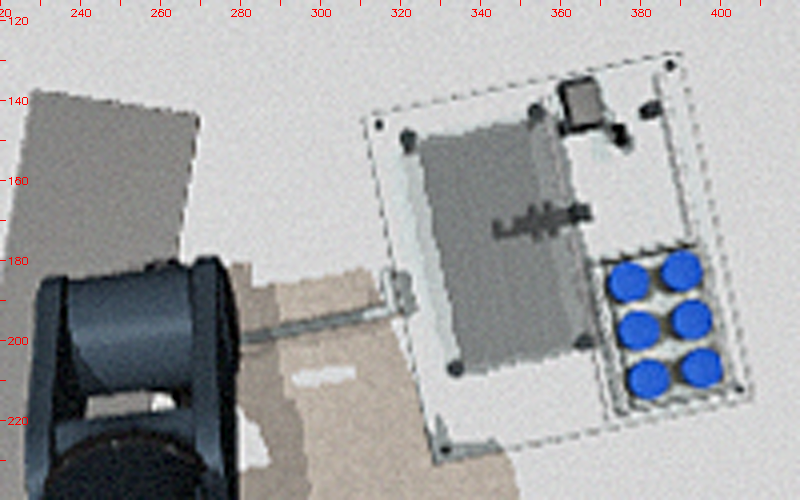

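View pics/s3.png

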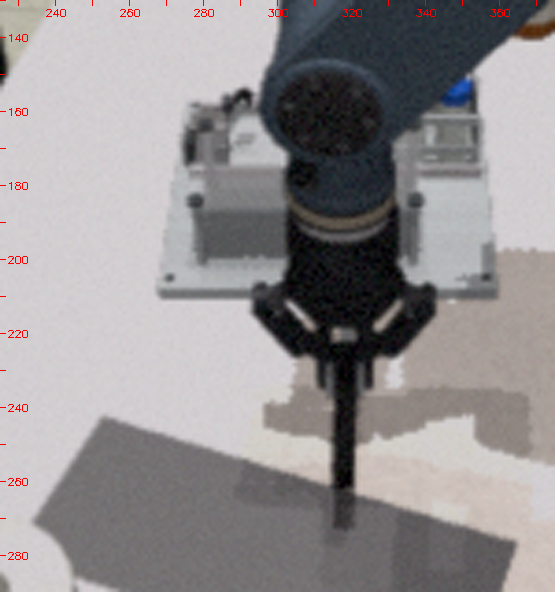

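Run:
```python
from h import *; import pickle
t,s=pickle.load(open("c0.pkl","rb")); c=P["col"]
loc=lambda w:((w[:,:2]-c[:2])@R.from_euler("z",c[2]).as_matrix()[:2,:2]*1e3).round(1).tolist()
print("hook",loc(atz(t,[(319,192.5),(317,184),(282,199.5)],.078)))
for y in (20,26): print("pin top pred",y,proj(t,[c2w(20,y,68),c2w(20,y,32)]).round(1).tolist(),proj(s,[c2w(20,y,68),c2w(20,y,32)]).round(1).tolist())
print("obs top",loc(atz(t,[(344.5,172)],.068)))
crop(t,"pics/t4.png",330,150,375,190,14); crop(s,"pics/s4.png",290,160,325,195,16)
```

```text
hook [[-30.9, 124.4], [-3.7, 125.3], [-29.5, 241.6]]
pin top pred 20 [[348.5, 170.2], [347.8, 171.3]] [[304.9, 174.5], [305.3, 182.9]]
pin top pred 26 [[346.6, 170.6], [346.0, 171.7]] [[304.8, 175.7], [305.2, 184.1]]
obs top [[16.9, 33.3]]
```

View pics/t4.png

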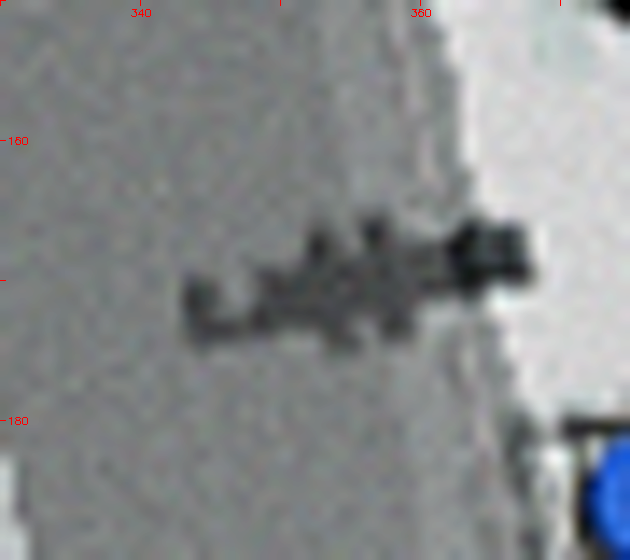

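View pics/s4.png

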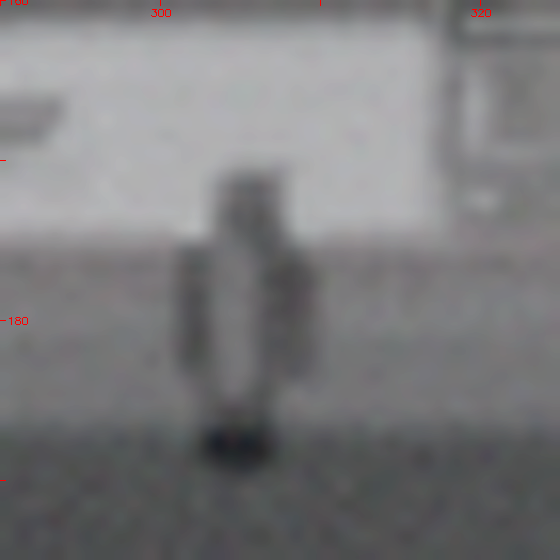

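Run:
```python
from h import *
t=load("top"); st=stat(); c=P["col"]; s=load("side")
crop(t,"pics/t5.png",275,175,330,210,13)
f=lambda p:((np.array(p)[:2]-c[:2])@R.from_euler("z",c[2]).as_matrix()[:2,:2]*1e3).round(1)
print(f(st["tcp_pos"]))
for x,y in ((-26,126),):
  print(proj(t,[c2w(-26,126,78),c2w(7,126,78),c2w(-26,246,78)]).round(1).tolist())
for z in (32,40,50): print(z,proj(s,[c2w(8,8,z),c2w(32,8,z)]).round(1).tolist())
```

```text
t 6.15 tcp [0.5124 0.1651 0.0756] tilt 0.13 yaw_y 0.176 q [ 0.1   0.65  1.77  0.    0.72 -0.07] F [ 0.3  0.3 -1. ] gap 0.175
[-25.4 286.5]
[[318.2, 191.1], [316.1, 180.7], [280.4, 198.7]]
32 [[309.0, 180.6], [301.8, 180.5]]
40 [[308.9, 178.7], [301.7, 178.7]]
50 [[308.9, 176.4], [301.6, 176.4]]
```

View pics/t5.png

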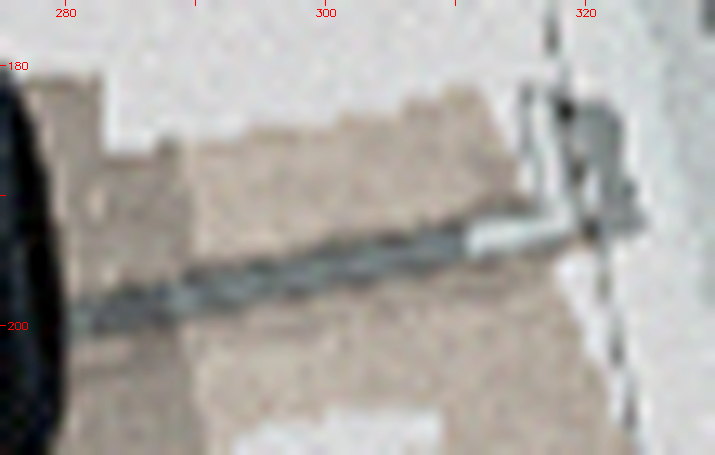

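>>> carry_out --commands '[[[0.5,0,0,0,0,0,5],[0.9,0,0,0,0,0,5],[0.9,0,0.6,0,0,0,5],[0.9,0,1.3,0,0,0,5],[0.9,0,2,0,0,0,5]]]'

```text
t: 6.7
tcp_pos: [0.5218, 0.1152, 0.0535]
tool_rot: [0.454, 0.542, -0.454, 0.542]
force: [-0.5, -0.0, -0.2]
finger_gap: 0.172
```

```bash
cat >> h.py <<'E'
def loc(p):
    c=P["col"]; p=np.atleast_2d(p); return ((p[:,:2]-c[:2])@R.from_euler("z",c[2]).as_matrix()[:2,:2]*1e3).round(1)
E
python3 - <<'E'
from h import *
s=load("side");t=load("top"); st=stat(); print(loc(st["tcp_pos"]))
crop(t,"pics/t6.png",290,140,390,205,8-.2); crop(s,"pics/s6.png",260,140,370,235,6)
E
```

```text
t 6.80 tcp [0.5227 0.1139 0.0538] tilt 0.04 yaw_y 0.173 q [ 0.01  0.69  1.79 -0.    0.66 -0.17] F [-0.4  0.6 -0.8] gap 0.171
[[-24.2 234.2]]
```

View pics/t6.png

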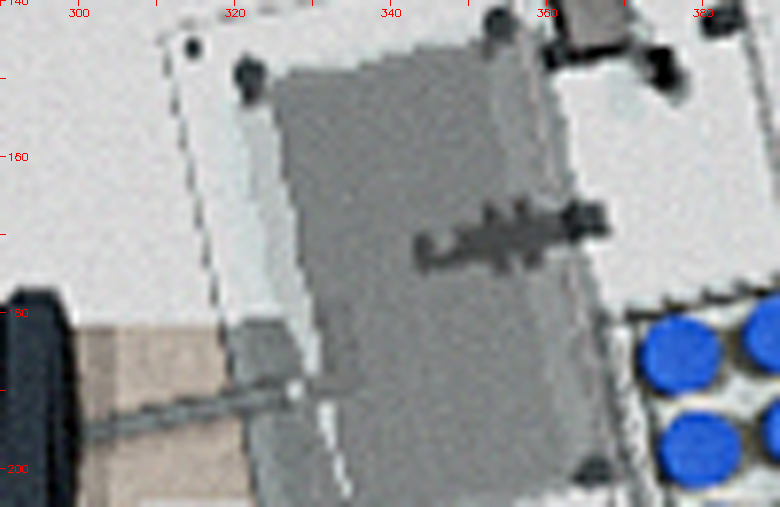

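View pics/s6.png

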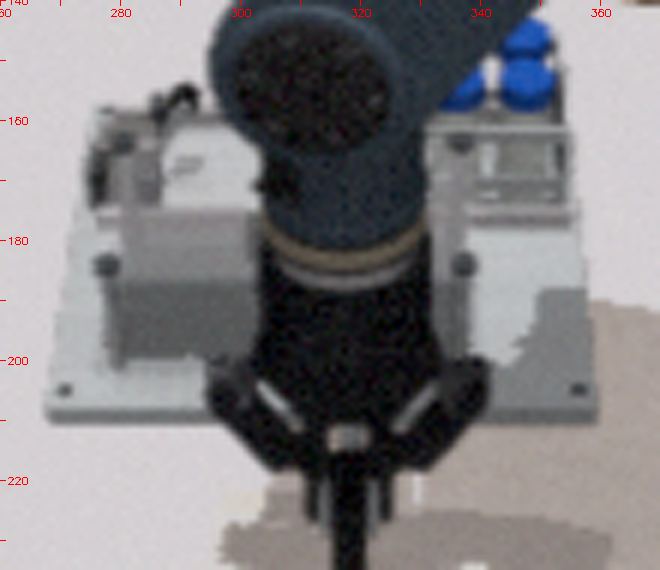

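>>> carry_out --commands '[[[0,0,0.6,0,0,0,5],[0,0,1.2,0,0,0,5],[0,0,1.8,0,0,0,5],[0,0,2.4,0,0,0,5],[0,0,2.76,0,0,0,5]]]'

```text
t: 7.3
tcp_pos: [0.5344, 0.0465, 0.0541]
tool_rot: [0.455, 0.541, -0.455, 0.542]
force: [0.8, 0.4, -1.6]
finger_gap: 0.169
```

Run:
```python
from h import *
t=load("top"); st=stat(); print(loc(st["tcp_pos"]))
crop(t,"pics/t7.png",310,140,390,205,8-.2)
```

```text
t 7.35 tcp [0.5348 0.0458 0.0541] tilt 0.08 yaw_y 0.173 q [-0.12  0.69  1.79 -0.    0.67 -0.29] F [ 0.7  0.7 -1.3] gap 0.173
[[-24.1 165. ]]
```

View pics/t7.png

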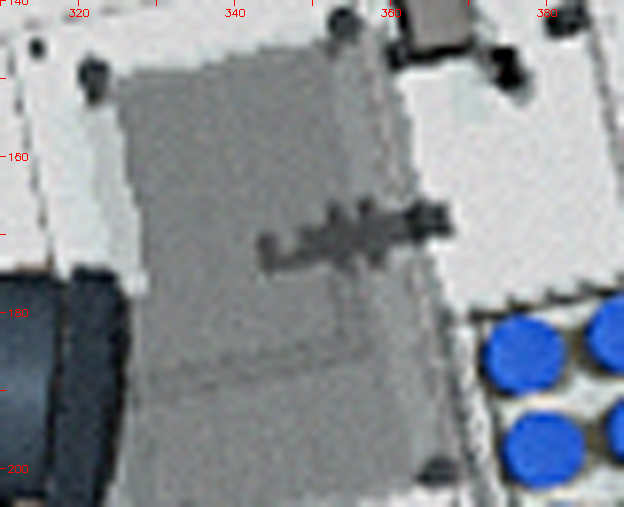

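Run:
```python
from h import *
t=load("top")
print(loc(atz(t,[(355,184.5),(354,176),(330,190)],.057)))
print(proj(t,[c2w(20,y,68) for y in (20,23,26)]).round(1).tolist(), loc(atz(t,[(343.5,172.5),(367.5,167)],.030)))
```

```text
[[-27.4   8. ]
 [ -0.5   5.7]
 [-28.8  88.7]]
[[348.5, 170.2], [347.5, 170.4], [346.6, 170.6]] [[ 19.3  34.3]
 [ 21.4 -45. ]]
```

>>> carry_out --commands '[[[0,0,0.12,0,0,0,5],[0,0.3,0.12,0,0,0,5],[0,0.6,0.12,0,0,0,5],[0,0.9,0.12,0,0,0,5],[0,1.24,0.12,0,0,0,5]]]'

```text
t: 7.9
tcp_pos: [0.5657, 0.0513, 0.0541]
tool_rot: [0.454, 0.542, -0.454, 0.542]
force: [0.0, 1.0, -0.9]
finger_gap: 0.173
```

Run:
```python
from h import *
t=load("top"); st=stat(); print(loc(st["tcp_pos"]))
crop(t,"pics/t8.png",310,140,390,205,8-.2)
```

```text
t 7.95 tcp [0.568  0.0512 0.0543] tilt 0.22 yaw_y 0.175 q [-0.11  0.71  1.71  0.    0.72 -0.28] F [ 1.7  0.3 -1. ] gap 0.174
[[  9.5 164.6]]
```

View pics/t8.png

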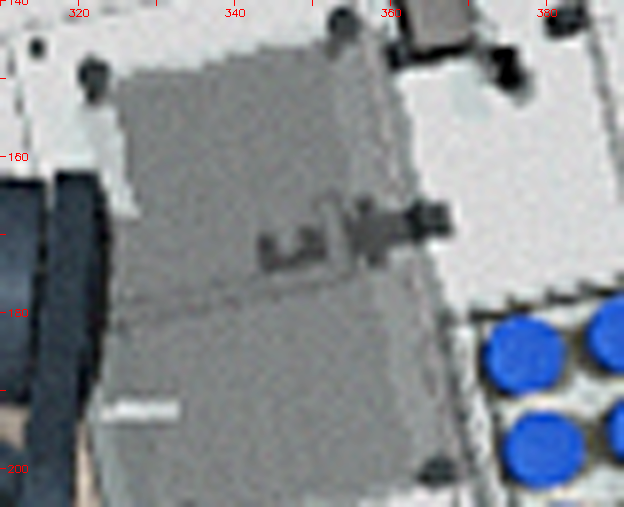

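>>> carry_out --commands '[[[0,0,-0.3,0,0,0,5],[0,0,-0.6,0,0,0,5],[0,0,-0.9,0,0,0,5],[0,0,-1.2,0,0,0,5],[0,0,-1.5,0,0,0,5]]]'

```text
t: 8.45
tcp_pos: [0.5582, 0.0883, 0.0541]
tool_rot: [0.454, 0.542, -0.454, 0.542]
force: [0.9, -1.9, -0.5]
finger_gap: 0.174
```

Run:
```python
from h import *
t=load("top"); st=stat(); print(loc(st["tcp_pos"]))
crop(t,"pics/t9.png",310,140,390,205,8-.2)
```

```text
t 8.50 tcp [0.5577 0.0894 0.0541] tilt 0.04 yaw_y 0.176 q [-0.04  0.71  1.72  0.    0.72 -0.22] F [ 1.  -0.3 -1.9] gap 0.175
[[  6. 204.]]
```

View pics/t9.png

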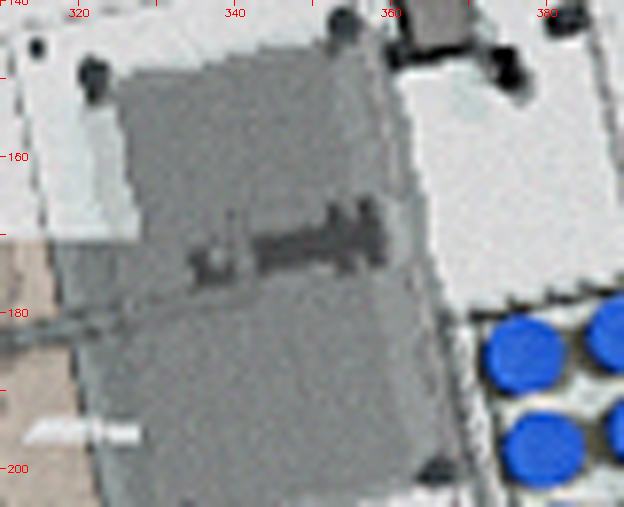

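>>> carry_out --commands '[[[0,0,-0.1,0,0,0,5],[0,0,-0.2,0,0,0,5],[0,0,-0.28,0,0,0,5],[0,0,-0.34,0,0,0,5],[0,0,-0.34,0,0,0,5]]]'

```text
t: 9.0
tcp_pos: [0.5571, 0.0952, 0.054]
tool_rot: [0.454, 0.541, -0.455, 0.542]
force: [0.6, -5.9, -2.2]
finger_gap: 0.173
```

Run:
```python
from h import *
t=load("top"); st=stat(); print(loc(st["tcp_pos"]))
crop(t,"pics/t10.png",310,140,390,205,8-.2)
print(loc(atz(t,[(334.5,175)],.03)))
```

```text
t 9.05 tcp [0.5571 0.0951 0.054 ] tilt 0.06 yaw_y 0.174 q [-0.03  0.71  1.72 -0.    0.72 -0.2 ] F [ 0.8 -5.2 -2.5] gap 0.172
[[  6.5 209.8]]
[[17.1 64.2]]
```

View pics/t10.png

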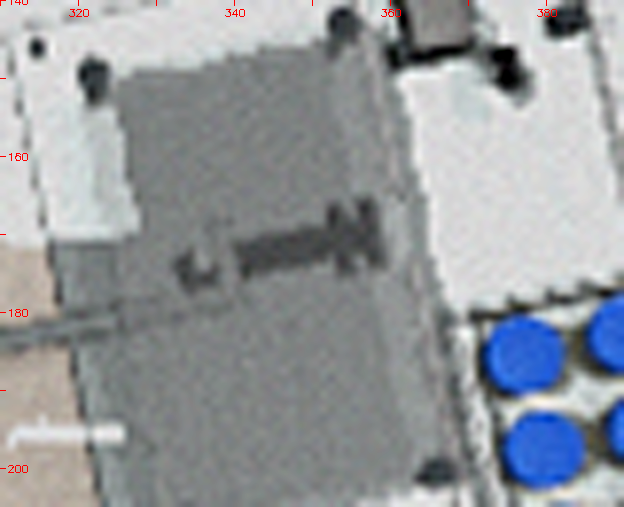

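>>> carry_out --commands '[[[0,0,-0.04,0,0,0,5],[0,0,-0.08,0,0,0,5],[0,0,-0.12,0,0,0,5],[0,0,-0.12,0,0,0,5],[0,0,-0.12,0,0,0,5]]]'

```text
t: 9.55
tcp_pos: [0.5576, 0.0958, 0.054]
tool_rot: [0.454, 0.54, -0.455, 0.543]
force: [2.1, -12.8, -3.6]
finger_gap: 0.174
```

Run:
```python
from h import *
t=load("top"); st=stat(); print(loc(st["tcp_pos"]))
crop(t,"pics/t11.png",320,150,380,190,13)
print(loc(atz(t,[(332.5,174.5),(331.5,174.5)],.03)))
```

```text
t 9.60 tcp [0.5576 0.0958 0.054 ] tilt 0.24 yaw_y 0.174 q [-0.03  0.71  1.71 -0.01  0.72 -0.2 ] F [  1.  -13.7  -2.3] gap 0.169
[[  7.  210.4]]
[[19.9 70.2]
 [20.6 73.3]]
```

View pics/t11.png

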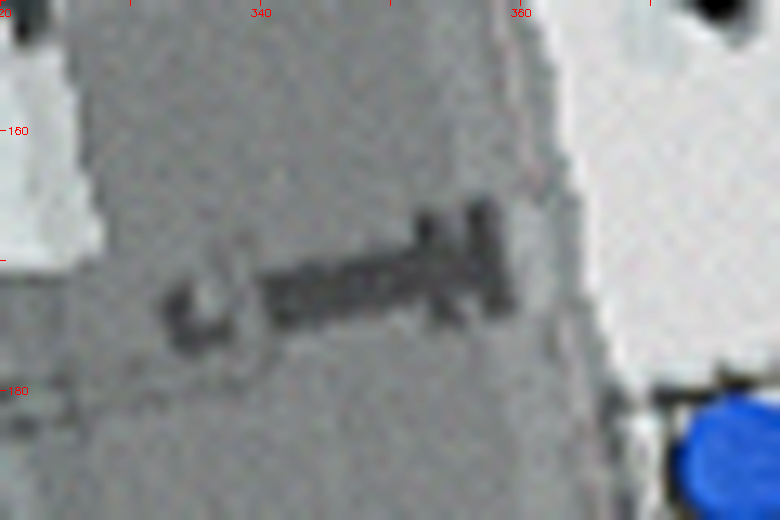

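The bolt is at its stop: 13 N with no further travel, and its end at px (332.5,174.5) puts collector y at about 71. Next I unhook and withdraw.

>>> carry_out --commands '[[[0,0,0.25,0,0,0,5],[0,0,0.5,0,0,0,5],[0,-0.4,0.5,0,0,0,5],[0,-0.8,0.5,0,0,0,5],[0,-1.3,0.5,0,0,0,5]]]'

```text
t: 10.1
tcp_pos: [0.525, 0.0814, 0.054]
tool_rot: [0.454, 0.542, -0.455, 0.541]
force: [0.5, 0.2, -1.5]
finger_gap: 0.174
```

Run:
```python
from h import *
t=load("top"); st=stat(); print(loc(st["tcp_pos"]))
crop(t,"pics/t12.png",310,140,390,205,8-.2)
print(rel(c2w(-25,295,54),down(P["col"][2])))
```

```text
t 10.15 tcp [0.5213 0.0814 0.0537] tilt 0.39 yaw_y 0.175 q [-0.06  0.68  1.81  0.    0.66 -0.23] F [-2.7  0.2 -1.9] gap 0.171
[[-31.1 202.5]]
[-0.006, 0.249, -3.7, 0.01, -0.019, 0.075]
```

View pics/t12.png

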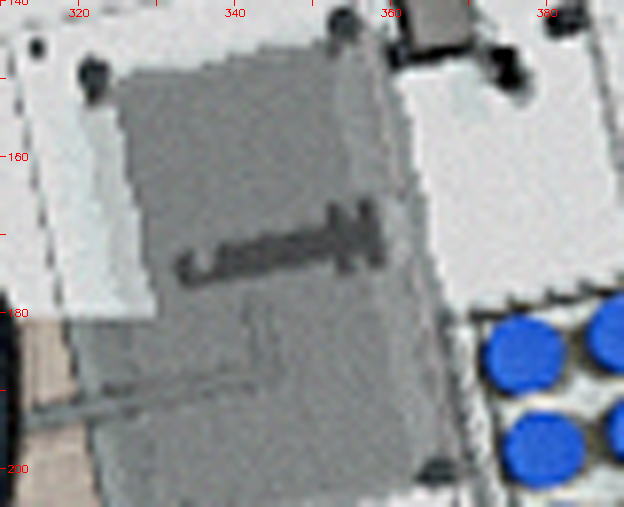

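>>> carry_out --commands '[[[0,0,-0.7,0,0,0,5],[0,0,-1.5,0,0,0,5],[0,0,-2.3,0,0,0,5],[0,0,-3.1,0,0,0,5],[0,0,-3.8,0,0,0,5]]]'

```text
t: 10.65
tcp_pos: [0.5087, 0.1758, 0.0541]
tool_rot: [0.454, 0.542, -0.455, 0.541]
force: [0.6, -1.1, -1.6]
finger_gap: 0.174
```

Run:
```python
from h import *
st=stat(); print(loc(st["tcp_pos"]))
g=r2w(-35,-8,75,"mat"); y=P["mat"][2]+np.pi/2; p=st["tcp_pos"]; y0=.174; m=(p+g)/2; m[2]=.075
print(g,rel(m,down((y+y0)/2))); print(rel(g,down(y),m,down((y+y0)/2).as_quat()))
```

```text
t 10.65 tcp [0.5087 0.1758 0.0541] tilt 0.06 yaw_y 0.175 q [ 0.12  0.69  1.78  0.    0.67 -0.05] F [ 0.6 -1.1 -1.6] gap 0.174
[[-27.2 297.7]]
[0.51493626 0.26110638 0.075     ] [-0.836, 0.419, -1.658, -6.962, -0.008, 0.01]
[0.0, 1.291, -1.122, -6.977, 0.0, 0.0]
```

>>> carry_out --commands '[[[-0.3,0.1,-0.3,-1.4,0,0,5],[-0.6,0.2,-0.6,-2.8,0,0,5],[-0.84,0.2,-1,-4.2,0,0,5],[-0.84,0.3,-1.3,-5.6,0,0,5],[-0.84,0.42,-1.66,-7,0,0,5]]]'

```text
t: 11.15
tcp_pos: [0.512, 0.2179, 0.0753]
tool_rot: [0.269, 0.654, -0.269, 0.654]
force: [0.8, -0.4, -1.7]
finger_gap: 0.169
```

>>> carry_out --commands '[[[0,0.2,-0.2,-1.4,0,0,5],[0,0.5,-0.4,-2.8,0,0,5],[0,0.8,-0.6,-4.2,0,0,5],[0,1,-0.9,-5.6,0,0,5],[0,1.29,-1.12,-7,0,0,5]]]'

```text
t: 11.65
tcp_pos: [0.5145, 0.2604, 0.0749]
tool_rot: [0.059, 0.705, -0.06, 0.704]
force: [0.1, 0.6, -1.0]
finger_gap: 0.173
```

Run:
```python
from h import *
s=load("side");st=stat(); 
g=r2w(-35,-8,7,"mat"); y=P["mat"][2]+np.pi/2
print(rel(g,down(y)))
crop(s,"pics/s13.png",225,190,375,310,5)
```

```text
t 11.70 tcp [0.5152 0.2617 0.075 ] tilt 0.06 yaw_y 1.406 q [ 0.28  0.68  1.67  0.    0.78 -1.13] F [ 0.5  0.7 -1. ] gap 0.171
[2.722, -0.029, -0.004, 0.161, -0.007, -0.009]
```

View pics/s13.png

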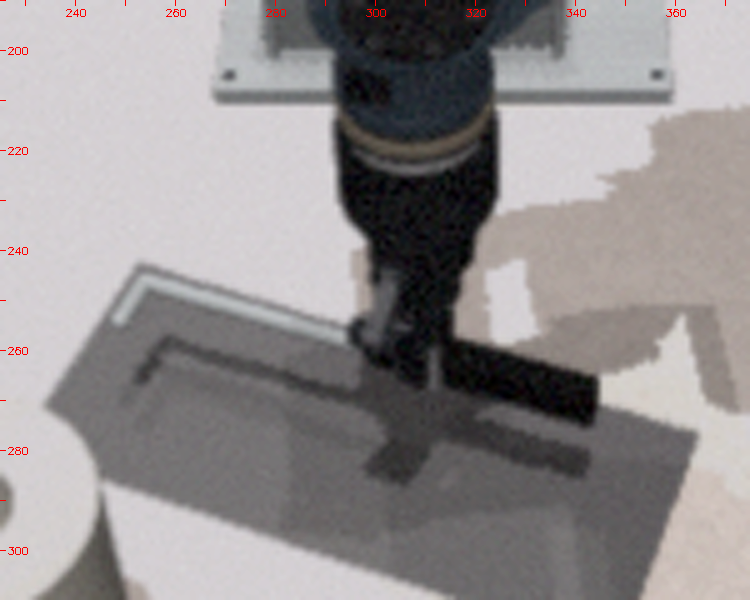

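The rod is level above the mat, hook corner at side px (254,247). Lowering it.

>>> carry_out --commands '[[[0.7,0,0,0,0,0,5],[1.4,0,0,0,0,0,5],[2,0,0,0,0,0,5],[2.4,0,0,0,0,0,5],[2.6,0,0,0,0,0,5]]]'

```text
t: 12.2
tcp_pos: [0.5154, 0.2597, 0.0089]
tool_rot: [0.062, 0.705, -0.062, 0.704]
force: [-0.4, -0.2, -1.8]
finger_gap: 0.169
```

>>> carry_out --commands '[[[0.06,0,0,0,0,0,5],[0.12,0,0,0,0,0,5],[0.15,0,0,0,0,0,5],[0.15,0,0,0,0,0,5],[0.15,0,0,0,0,0,5]]]'

```text
t: 12.7
tcp_pos: [0.5166, 0.26, 0.0069]
tool_rot: [0.062, 0.704, -0.061, 0.705]
force: [0.2, -0.0, 1.7]
finger_gap: 0.17
```

Run:
```python
from h import *
s=load("side");st=stat(); 
crop(s,"pics/s14.png",225,190,375,310,5)
```

```text
t 12.75 tcp [0.5166 0.26   0.0069] tilt 0.07 yaw_y 1.397 q [ 0.27  0.8   1.69 -0.    0.65 -1.12] F [-1.4  0.4  2.5] gap 0.17
```

View pics/s14.png

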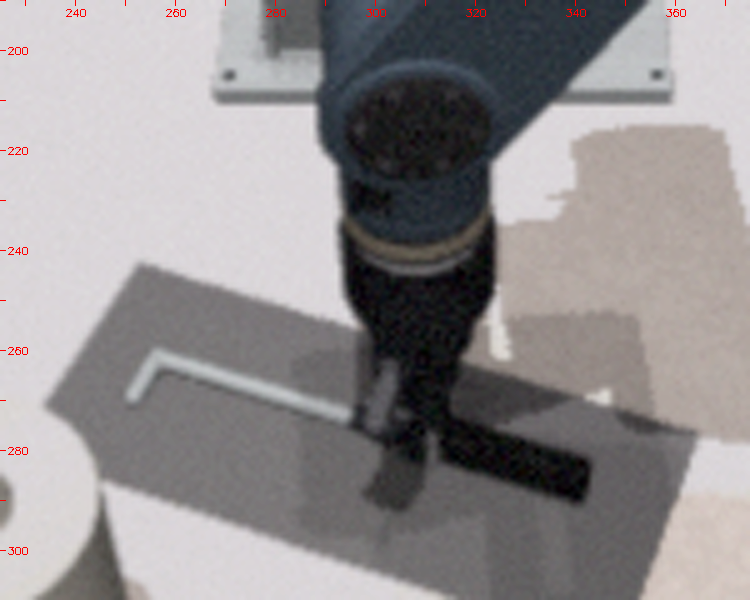

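The rod lies flat on the mat, and the force has turned to +2 N upward. Releasing.

>>> carry_out --commands '[[[0,0,0,0,0,0,25],[0,0,0,0,0,0,40],[0,0,0,0,0,0,45],[0,0,0,0,0,0,45],[0,0,0,0,0,0,45]]]'

```text
t: 13.25
tcp_pos: [0.5161, 0.2599, 0.0063]
tool_rot: [0.062, 0.704, -0.062, 0.704]
force: [-0.1, -0.1, 0.4]
finger_gap: 0.526
```

>>> carry_out --commands '[[[-0.7,0,0,0,0,0,45],[-1.5,0,0,0,0,0,45],[-3,0,0,0,0,0,45],[-4.5,0,0,0,0,0,45],[-6,0,0,0,0,0,45]]]'

```text
t: 13.75
tcp_pos: [0.5158, 0.2597, 0.1575]
tool_rot: [0.061, 0.705, -0.062, 0.704]
force: [0.3, 0.8, -0.7]
finger_gap: 0.53
```

Run:
```python
from h import *
s=load("side");t=load("top");st=stat(); 
crop(s,"pics/s15.png",225,190,375,310,5);crop(t,"pics/t15.png",200,125,290,255,4.5)
a=P["col"][2]
print(c2w(40,-75,0), c2w(-145,-75))
```

```text
t 13.85 tcp [0.5197 0.261  0.1617] tilt 0.66 yaw_y 1.397 q [ 0.27  0.55  1.62  0.    0.96 -1.12] F [ 1.2  0.2 -0.3] gap 0.531
[ 0.63953987 -0.17951638  0.        ] [ 0.45734269 -0.21159734  0.        ]
```

View pics/s15.png

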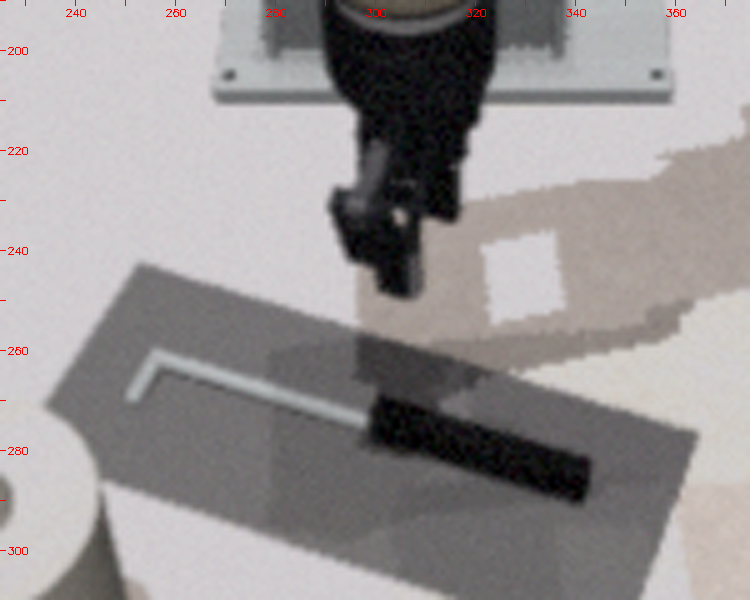

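The rod lies free on the mat, hook corner at side px (256,261) and rear end at (342,286), both inside the outline. Now to the switch.

Run:
```python
from h import *
p0=np.array([.516,.26,.16]); g=c2w(34,-75,180); y0=1.397; y1=-1.397
q=down(y0).as_quat();p=p0
print(g)
for i in range(1,5):
    f=i/4; n=p0+f*(g-p0); y=y0+f*(y1-y0); print(n.round(3),rel(n,down(y),p,q)); p=n;q=down(y).as_quat()
```

```text
[ 0.63363077 -0.18055684  0.18      ]
[0.545 0.15  0.165] [-0.2, -4.136, 1.92, 8.004, 0.0, 0.0]
[0.575 0.04  0.17 ] [-0.2, -1.932, 4.13, 8.004, 0.0, 0.0]
[ 0.604 -0.07   0.175] [-0.2, 1.176, 4.406, 8.004, 0.0, 0.0]
[ 0.634 -0.181  0.18 ] [-0.2, 3.734, 2.617, 8.004, 0.0, 0.0]
```

>>> carry_out --commands '[[[-0.2,-0.8,0.4,1.6,0,0,20],[-0.2,-1.6,0.8,3.2,0,0,10],[-0.2,-2.5,1.2,4.8,0,0,0],[-0.2,-3.3,1.5,6.4,0,0,0],[-0.2,-4.1,1.9,8,0,0,0]]]'

```text
t: 14.35
tcp_pos: [0.5444, 0.1498, 0.1605]
tool_rot: [0.3, 0.641, -0.301, 0.639]
force: [1.6, -0.2, 0.9]
finger_gap: 0.0
```

>>> carry_out --commands '[[[-0.2,-0.4,0.8,1.6,0,0,0],[-0.2,-0.8,1.6,3.2,0,0,0],[-0.2,-1.2,2.5,4.8,0,0,0],[-0.2,-1.6,3.3,6.4,0,0,0],[-0.2,-1.9,4.1,8,0,0,0]]]'

```text
t: 14.85
tcp_pos: [0.574, 0.0407, 0.1654]
tool_rot: [-0.501, -0.499, 0.502, -0.498]
force: [0.2, -0.5, -0.1]
finger_gap: 0.0
```

>>> carry_out --commands '[[[-0.2,0.2,0.9,1.6,0,0,0],[-0.2,0.5,1.8,3.2,0,0,0],[-0.2,0.7,2.6,4.8,0,0,0],[-0.2,0.9,3.5,6.4,0,0,0],[-0.2,1.2,4.4,8,0,0,0]]]'

```text
t: 15.35
tcp_pos: [0.6039, -0.0689, 0.1703]
tool_rot: [-0.641, -0.298, 0.642, -0.297]
force: [0.3, -1.1, 0.4]
finger_gap: -0.0
```

>>> carry_out --commands '[[[-0.2,0.7,0.5,1.6,0,0,0],[-0.2,1.5,1,3.2,0,0,0],[-0.2,2.2,1.6,4.8,0,0,0],[-0.2,3,2.1,6.4,0,0,0],[-0.2,3.7,2.6,8,0,0,0]]]'

```text
t: 15.85
tcp_pos: [0.6335, -0.1785, 0.1752]
tool_rot: [-0.704, -0.06, 0.705, -0.059]
force: [0.2, 0.2, 0.2]
finger_gap: -0.002
```

Run:
```python
from h import *
t=load("top");s=load("side");st=stat();print(loc(st["tcp_pos"]))
print(rel(c2w(34,-75,62),down(-1.397)))
crop(t,"pics/t16.png",300,115,420,240,4.5);crop(s,"pics/s16.png",260,80,370,190,5.4)
```

```text
t 15.95 tcp [ 0.6342 -0.1805  0.1753] tilt 0.06 yaw_y -1.400 q [-0.45  0.64  1.39 -0.    1.11  0.95] F [-0.6  1.   0.2] gap 0.001
[[ 34.6 -75. ]]
[4.533, -0.004, 0.023, -0.029, -0.001, -0.012]
```

View pics/s16.png

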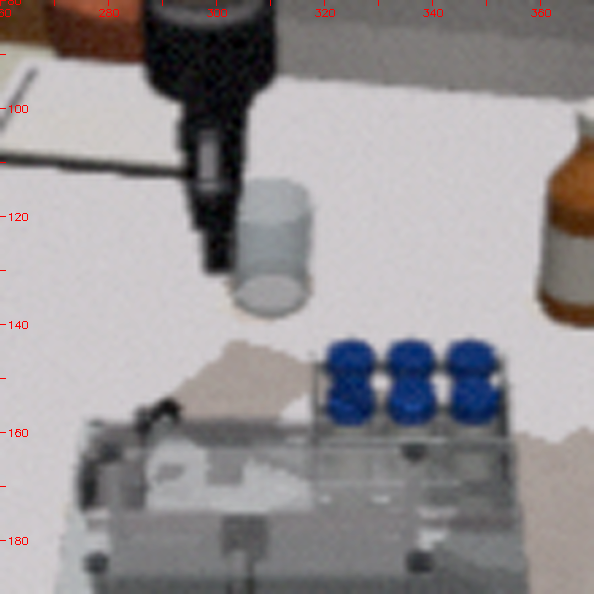

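View pics/t16.png

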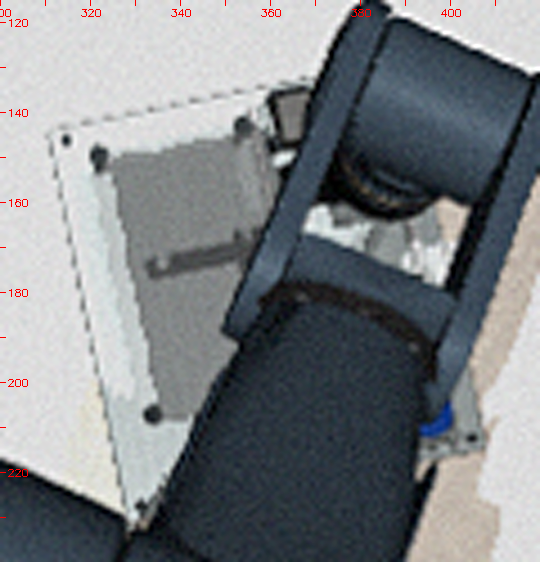

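The fingers are closed above the lane gap, tip at side px (300,130). The roller is at (290,156). Descending.

>>> carry_out --commands '[[[1,0,0,0,0,0,0],[2,0,0,0,0,0,0],[3,0,0,0,0,0,0],[4,0,0,0,0,0,0],[4.5,0,0,0,0,0,0]]]'

```text
t: 16.45
tcp_pos: [0.6316, -0.1756, 0.0609]
tool_rot: [-0.703, -0.064, 0.706, -0.061]
force: [-0.5, -0.3, -0.3]
finger_gap: 0.004
```

Run:
```python
from h import *
s=load("side");st=stat();print(loc(st["tcp_pos"]))
print(rel(c2w(73,-75,61),down(-1.397)))
crop(s,"pics/s17.png",260,120,360,200,7)
```

```text
t 16.50 tcp [ 0.6311 -0.1755  0.0597] tilt 0.44 yaw_y -1.394 q [-0.44  0.78  1.47  0.    0.9   0.95] F [ 0.1  0.5 -0.8] gap -0.002
[[ 32.3 -69.6]]
[-0.064, 0.219, -1.625, 0.034, 0.069, 0.053]
```

View pics/s17.png

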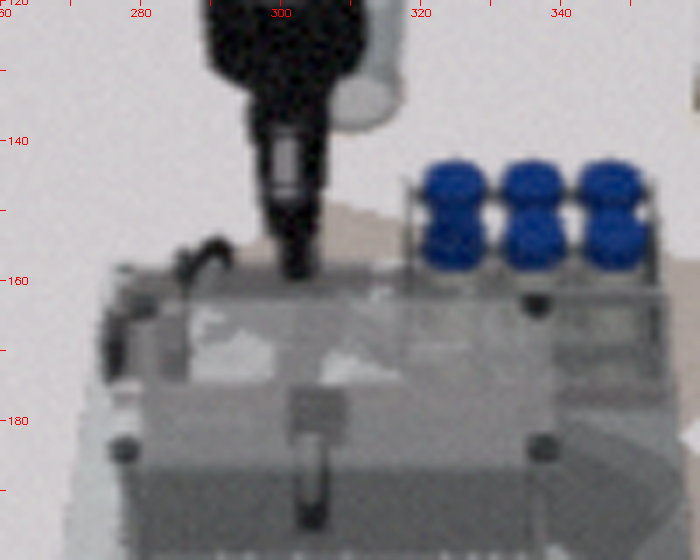

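>>> carry_out --commands '[[[0,0.15,-0.3,0,0,0,0],[0,0.15,-0.6,0,0,0,0],[0,0.15,-0.8,0,0,0,0],[0,0.15,-0.95,0,0,0,0],[0,0.15,-1.1,0,0,0,0]]]'

```text
t: 17.0
tcp_pos: [0.6621, -0.1767, 0.0646]
tool_rot: [0.705, 0.062, -0.704, 0.062]
force: [-1.4, -0.9, 0.6]
finger_gap: -0.0
```

Run:
```python
from h import *
s=load("side");st=stat();print(loc(st["tcp_pos"]))
crop(s,"pics/s18.png",260,120,360,200,7)
```

```text
t 17.05 tcp [ 0.6626 -0.1766  0.0645] tilt 0.1 yaw_y -1.396 q [-0.42  0.81  1.39 -0.    0.95  0.97] F [-0.7 -0.7  0.1] gap 0.001
[[ 63.2 -76.1]]
```

View pics/s18.png

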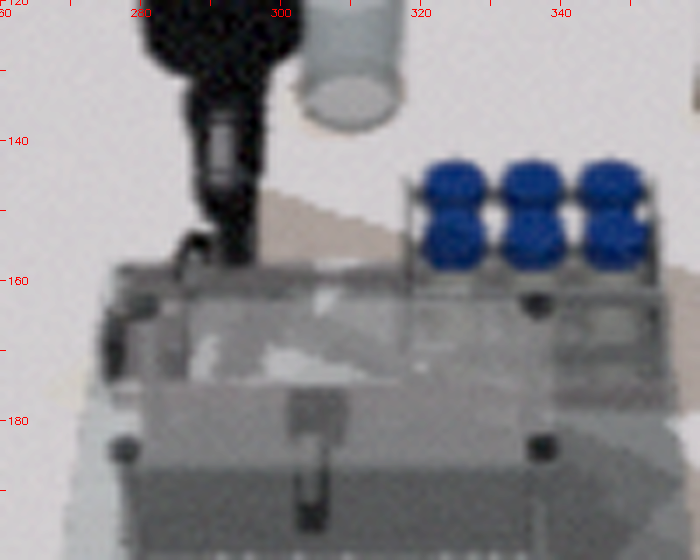

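The fingers have met the roller at side px (288,154). Pushing 10 mm more.

>>> carry_out --commands '[[[0,0,-0.1,0,0,0,0],[0,0,-0.2,0,0,0,0],[0.08,0,-0.3,0,0,0,0],[0.08,0,-0.4,0,0,0,0],[0.08,0,-0.4,0,0,0,0]]]'

```text
t: 17.55
tcp_pos: [0.6715, -0.1746, 0.0615]
tool_rot: [-0.704, -0.062, 0.704, -0.062]
force: [-1.4, -1.0, -0.6]
finger_gap: -0.001
```

Run:
```python
from h import *
s=load("side");st=stat();print(loc(st["tcp_pos"]))
crop(s,"pics/s19.png",265,130,325,190,9)
for th in (0,.2,.4,.5,.6): print(th,proj(s,[c2w(92-45*np.sin(.5-th),-75,30+45*np.cos(.5-th))]).round(1))
```

```text
t 17.60 tcp [ 0.6713 -0.1747  0.0616] tilt 0.03 yaw_y -1.396 q [-0.42  0.82  1.36 -0.    0.96  0.98] F [-1.2 -0.9  0. ] gap -0.001
[[ 72.1 -75.7]]
0 [[291.2 156.5]]
0.2 [[288.7 155.6]]
0.4 [[286.1 155.2]]
0.5 [[284.8 155.2]]
0.6 [[283.5 155.2]]
```

View pics/s19.png

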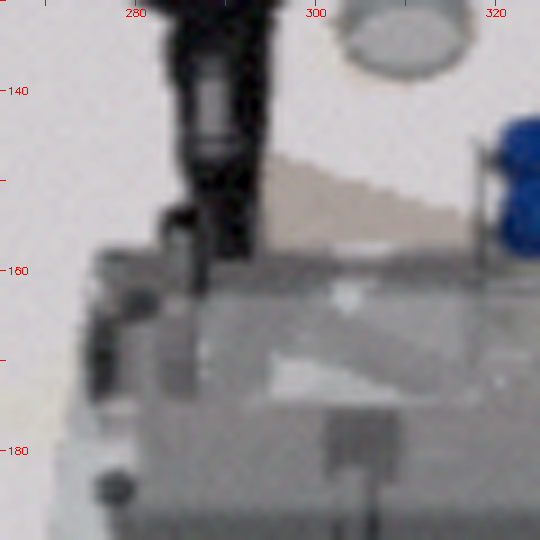

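Roller at about (285.5,155), so the arm is around 0.45–0.5 rad. I'll add 3 mm as margin, then retract.

>>> carry_out --commands '[[[0,0,-0.06,0,0,0,0],[0,0,-0.12,0,0,0,0],[0,0,-0.12,0,0,0,0],[0,0,-0.12,0,0,0,0],[0,0,-0.12,0,0,0,0]]]'

```text
t: 18.1
tcp_pos: [0.6742, -0.1742, 0.0618]
tool_rot: [-0.704, -0.062, 0.704, -0.062]
force: [-1.3, 0.2, 0.2]
finger_gap: -0.002
```

Run:
```python
from h import *
s=load("side");st=stat();print(loc(st["tcp_pos"]))
crop(s,"pics/s20.png",265,130,325,190,9)
```

```text
t 18.15 tcp [ 0.6742 -0.1742  0.0618] tilt 0.01 yaw_y -1.396 q [-0.41  0.82  1.35  0.    0.97  0.98] F [-2.3 -0.7  0.4] gap -0.0
[[ 75.1 -75.8]]
```

View pics/s20.png

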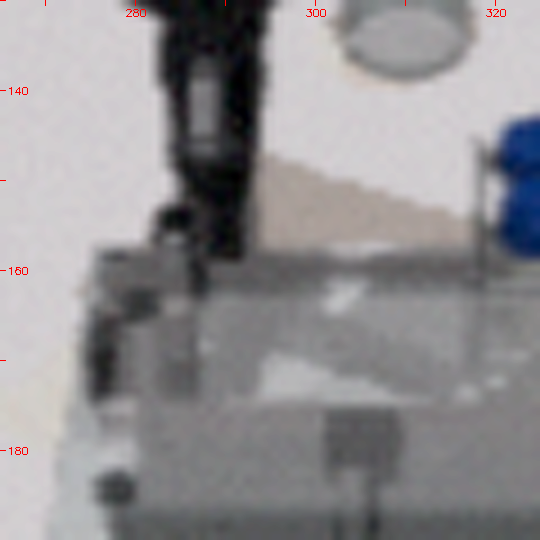

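Roller at about (284.5,155), so the arm is at roughly 0.52 rad, past the click. Retracting now, then lifting.

>>> carry_out --commands '[[[0,0,0.4,0,0,0,0],[0,0,0.9,0,0,0,0],[0,0,1.4,0,0,0,0],[0,0,1.6,0,0,0,0],[0,0,1.6,0,0,0,0]]]'

```text
t: 18.65
tcp_pos: [0.6344, -0.1813, 0.062]
tool_rot: [0.704, 0.062, -0.704, 0.061]
force: [-0.4, 0.6, 0.1]
finger_gap: 0.002
```

>>> carry_out --commands '[[[-1,0,0,0,0,0,0],[-2,0,0,0,0,0,0],[-3,0,0,0,0,0,0],[-4,0,0,0,0,0,0],[-4.4,0,0,0,0,0,0]]]'

```text
t: 19.15
tcp_pos: [0.6371, -0.1818, 0.175]
tool_rot: [0.706, 0.061, -0.702, 0.063]
force: [0.1, -0.3, 0.9]
finger_gap: -0.0
```

Run:
```python
from h import *
s=load("side");st=stat();print(loc(st["tcp_pos"]))
crop(s,"pics/s21.png",260,120,360,200,7)
g=c2w(-190,-75,172);print(g,rel(g,down(-1.397)))
```

```text
t 19.20 tcp [ 0.6373 -0.1819  0.1755] tilt 0.41 yaw_y -1.396 q [-0.45  0.64  1.39  0.    1.11  0.95] F [ 0.4 -0.3  0.9] gap -0.001
[[ 37.4 -76.9]]
[ 0.41302446 -0.21940081  0.172     ] [0.086, -0.085, 9.096, 0.014, -0.068, -0.045]
```

View pics/s21.png

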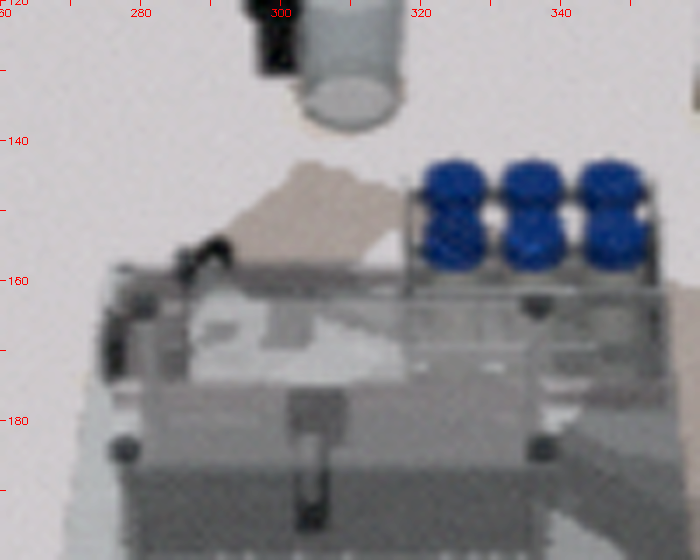

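The roller is back at (290.5,156), at rest, and the rack hasn't moved. Next I go behind the rack.

>>> carry_out --commands '[[[0,0,1,0,0,0,0],[0,0,2,0,0,0,0],[0,0,3,0,0,0,0],[0,0,4,0,0,0,0],[0,0,5,0,0,0,0]]]'

```text
t: 19.7
tcp_pos: [0.5106, -0.2026, 0.1707]
tool_rot: [-0.704, -0.062, 0.705, -0.061]
force: [-0.8, 0.6, 0.7]
finger_gap: -0.0
```

>>> carry_out --commands '[[[0,0,1,0,0,0,0],[0,0,2,0,0,0,0],[0,0,3,0,0,0,0],[0,0,4,0,0,0,0],[0,0,4,0,0,0,0]]]'

```text
t: 20.2
tcp_pos: [0.4102, -0.2192, 0.1707]
tool_rot: [-0.703, -0.062, 0.706, -0.06]
force: [1.3, -0.2, 0.6]
finger_gap: -0.0
```

Run:
```python
from h import *
s=load("side");st=stat();print(loc(st["tcp_pos"]))
crop(s,"pics/s22.png",260,80,400,190,5)
g=c2w(-186,-75,50);print(g,rel(g,down(-1.397)))
```

```text
t 20.25 tcp [ 0.4122 -0.22    0.1711] tilt 0.11 yaw_y -1.398 q [-0.73  0.41  1.88  0.    0.85  0.67] F [ 0.8 -0.3  0.2] gap 0.006
[[-190.9  -75.4]]
[ 0.41696386 -0.21870717  0.05      ] [4.845, -0.009, -0.2, -0.012, 0.011, 0.02]
```

View pics/s22.png

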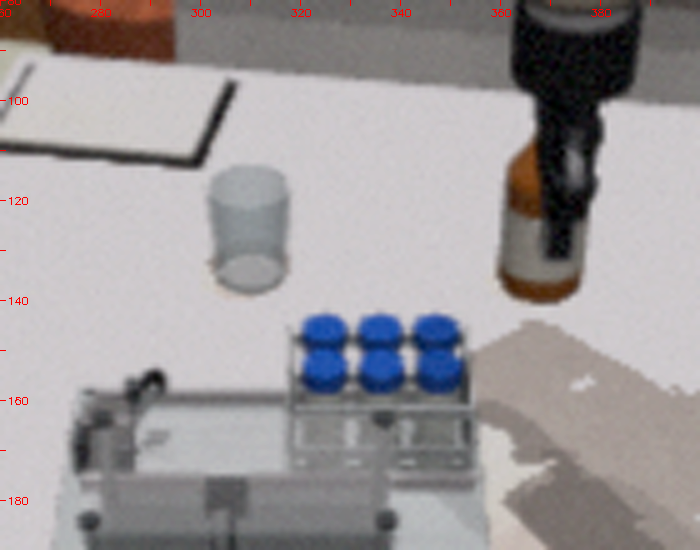

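The gripper is behind the rack, fingertip at (372,130), clear of it. Descending.

>>> carry_out --commands '[[[1.1,0,0,0,0,0,0],[2.2,0,0,0,0,0,0],[3.3,0,0,0,0,0,0],[4.4,0,0,0,0,0,0],[4.9,0,0,0,0,0,0]]]'

```text
t: 20.75
tcp_pos: [0.414, -0.2198, 0.0467]
tool_rot: [-0.704, -0.062, 0.705, -0.061]
force: [0.5, 0.1, -0.1]
finger_gap: 0.002
```

>>> carry_out --commands '[[[0,0,-0.4,0,0,0,0],[0,0,-0.8,0,0,0,0],[0,0,-1.2,0,0,0,0],[0,0,-1.5,0,0,0,0],[0,0,-1.8,0,0,0,0]]]'

```text
t: 21.25
tcp_pos: [0.4574, -0.2119, 0.0501]
tool_rot: [-0.704, -0.062, 0.705, -0.062]
force: [-5.2, -1.5, 3.9]
finger_gap: 0.001
```

Run:
```python
from h import *
s=load("side");st=stat();print(loc(st["tcp_pos"]))
crop(s,"pics/s23.png",260,110,400,200,5.5)
g=c2w(-52,-75,50);print(g,rel(g,down(-1.397)))
```

```text
t 21.30 tcp [ 0.459  -0.2122  0.0501] tilt 0.06 yaw_y -1.395 q [-0.65  0.67  1.87 -0.    0.6   0.74] F [-1.8  1.7  1.4] gap -0.001
[[-143.5  -75.9]]
[ 0.5489337  -0.19547015  0.05      ] [0.007, -0.029, -3.659, 0.023, -0.006, -0.009]
```

View pics/s23.png

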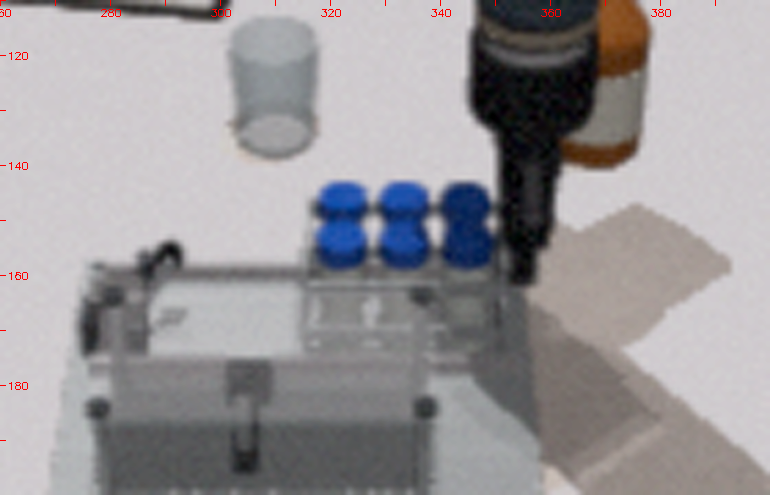

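The rack is sliding flat, with contact at its rear plate around (351,155). Continuing gently.

>>> carry_out --commands '[[[0,0,-0.3,0,0,0,0],[0,0,-0.6,0,0,0,0],[0,0,-0.9,0,0,0,0],[0,0,-1.2,0,0,0,0],[0,0,-1.5,0,0,0,0]]]'

```text
t: 21.8
tcp_pos: [0.4934, -0.2053, 0.0498]
tool_rot: [-0.703, -0.062, 0.705, -0.061]
force: [-5.0, -0.8, 2.8]
finger_gap: 0.003
```

>>> carry_out --commands '[[[0,0,-0.3,0,0,0,0],[0,0,-0.6,0,0,0,0],[0,0,-0.9,0,0,0,0],[0,0,-1.1,0,0,0,0],[0,0,-1.2,0,0,0,0]]]'

```text
t: 22.3
tcp_pos: [0.5237, -0.2004, 0.0497]
tool_rot: [-0.704, -0.062, 0.705, -0.062]
force: [-5.0, -0.6, 3.6]
finger_gap: -0.002
```

Run:
```python
from h import *
s=load("side");st=stat();print(loc(st["tcp_pos"]))
crop(s,"pics/s24.png",260,110,400,200,5.5)
g=c2w(-50,-75,50);print(rel(g,down(-1.397)))
```

```text
t 22.35 tcp [ 0.5241 -0.2004  0.0496] tilt 0.04 yaw_y -1.396 q [-0.56  0.71  1.73 -0.    0.7   0.83] F [-3.3 -0.3  1.7] gap -0.002
[[-77.3 -75.5]]
[-0.016, -0.02, -1.093, 0.016, 0.007, 0.004]
```

View pics/s24.png

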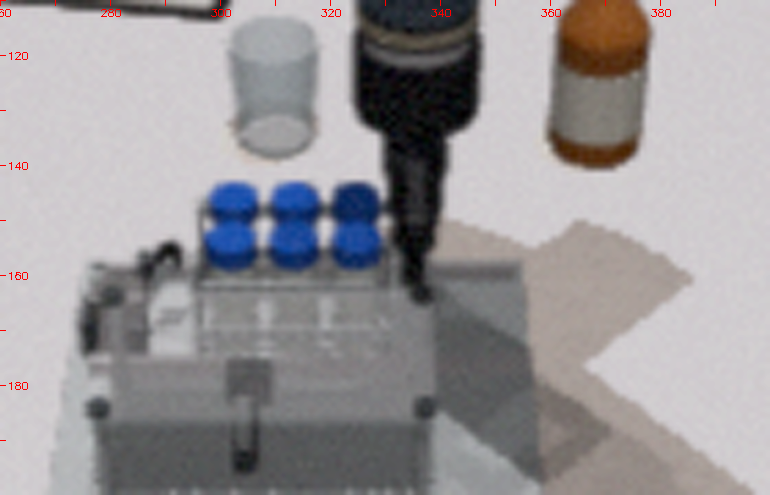

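>>> carry_out --commands '[[[0,0,-0.2,0,0,0,0],[0,0,-0.4,0,0,0,0],[0,0,-0.6,0,0,0,0],[0,0,-0.75,0,0,0,0],[0,0,-0.9,0,0,0,0]]]'

```text
t: 22.85
tcp_pos: [0.5447, -0.1965, 0.0494]
tool_rot: [-0.703, -0.062, 0.706, -0.061]
force: [-7.6, -0.8, 5.5]
finger_gap: 0.002
```

>>> carry_out --commands '[[[0,0,-0.06,0,0,0,0],[0,0,-0.12,0,0,0,0],[0,0,-0.18,0,0,0,0],[0,0,-0.2,0,0,0,0],[0,0,-0.2,0,0,0,0]]]'

```text
t: 23.35
tcp_pos: [0.5496, -0.1956, 0.0494]
tool_rot: [-0.703, -0.062, 0.706, -0.061]
force: [-7.2, -2.0, 5.3]
finger_gap: -0.003
```

Run:
```python
from h import *
s=load("side");st=stat();print(loc(st["tcp_pos"]))
crop(s,"pics/s25.png",265,130,355,190,8.5)
```

```text
t 23.40 tcp [ 0.5496 -0.1956  0.0494] tilt 0.2 yaw_y -1.396 q [-0.53  0.73  1.67 -0.    0.75  0.86] F [-6.3 -0.6  4.5] gap 0.0
[[-51.4 -75.3]]
```

View pics/s25.png

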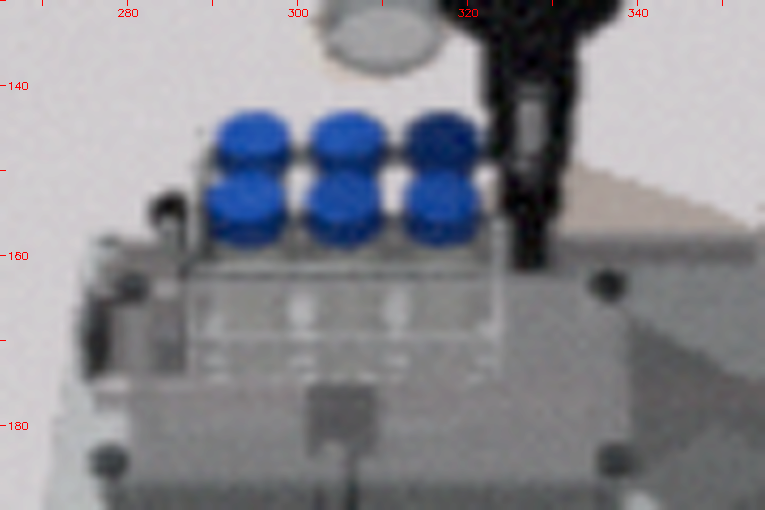

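Nearly home: roller at (284.5,155) with the arm close to upright. I'll push on until the stops are felt.

>>> carry_out --commands '[[[0,0,-0.06,0,0,0,0],[0,0,-0.12,0,0,0,0],[0,0,-0.16,0,0,0,0],[0,0,-0.16,0,0,0,0],[0,0,-0.16,0,0,0,0]]]'

```text
t: 23.9
tcp_pos: [0.5534, -0.1949, 0.0494]
tool_rot: [-0.703, -0.062, 0.706, -0.061]
force: [-6.1, -0.9, 4.0]
finger_gap: 0.003
```

Run:
```python
from h import *
st=stat();print(loc(st["tcp_pos"]))
```

```text
t 23.90 tcp [ 0.5534 -0.1949  0.0494] tilt 0.2 yaw_y -1.396 q [-0.53  0.73  1.66 -0.    0.75  0.87] F [-6.1 -0.9  4. ] gap 0.003
[[-47.5 -75.2]]
```

>>> carry_out --commands '[[[0,0,-0.06,0,0,0,0],[0,0,-0.12,0,0,0,0],[0,0,-0.16,0,0,0,0],[0,0,-0.16,0,0,0,0],[0,0,-0.16,0,0,0,0]]]'

```text
t: 24.4
tcp_pos: [0.5536, -0.1947, 0.0494]
tool_rot: [-0.7, -0.063, 0.708, -0.061]
force: [-16.4, -5.6, 10.6]
finger_gap: -0.001
```

Run:
```python
from h import *
s=load("side");st=stat();print(loc(st["tcp_pos"]))
crop(s,"pics/s26.png",265,130,355,190,8.5)
```

```text
t 24.45 tcp [ 0.5536 -0.1947  0.0494] tilt 0.64 yaw_y -1.395 q [-0.53  0.74  1.65 -0.01  0.76  0.87] F [-14.9  -5.9   9.3] gap -0.003
[[-47.3 -75.1]]
```

View pics/s26.png

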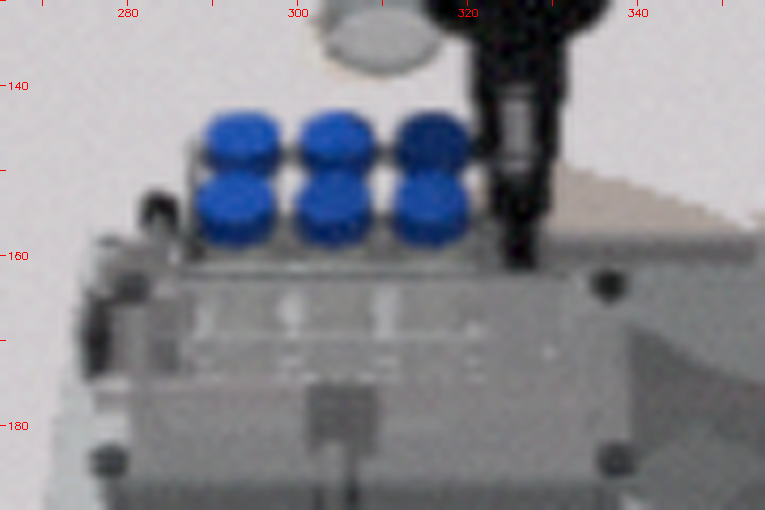

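The rack is against the stops: the force rose to 15 N with no motion, and the roller sits at (283.7,155). Backing off gently, then lifting away.

>>> carry_out --commands '[[[0,0,0.1,0,0,0,0],[0,0,0.2,0,0,0,0],[0,0,0.5,0,0,0,0],[0,0,1,0,0,0,0],[0,0,1.6,0,0,0,0]]]'

```text
t: 24.95
tcp_pos: [0.5199, -0.2018, 0.0493]
tool_rot: [0.705, 0.062, -0.704, 0.062]
force: [0.5, 0.7, 0.3]
finger_gap: 0.001
```

>>> carry_out --commands '[[[0,0,0.8,0,0,0,0],[-1,0,1.6,0,0,0,0],[-2.5,0,2.4,0,0,0,0],[-4,0,3.2,0,0,0,0],[-5,0,4,0,0,0,0]]]'

```text
t: 25.45
tcp_pos: [0.4209, -0.2196, 0.1763]
tool_rot: [0.705, 0.061, -0.703, 0.063]
force: [0.2, -0.5, 0.1]
finger_gap: -0.006
```

Run:
```python
from h import *
s=load("side");t=load("top");st=stat();print(loc(st["tcp_pos"]))
crop(s,"pics/s27.png",240,120,380,300,3.3);crop(t,"pics/t27.png",190,110,420,255,3.4);crop(s,"pics/s27b.png",265,130,355,190,8.5)
```

```text
t 25.55 tcp [ 0.4206 -0.22    0.1772] tilt 0.34 yaw_y -1.398 q [-0.72  0.41  1.86 -0.    0.86  0.68] F [-0.3  0.3 -0.4] gap 0.004
[[-182.6  -76.9]]
```

View pics/s27b.png

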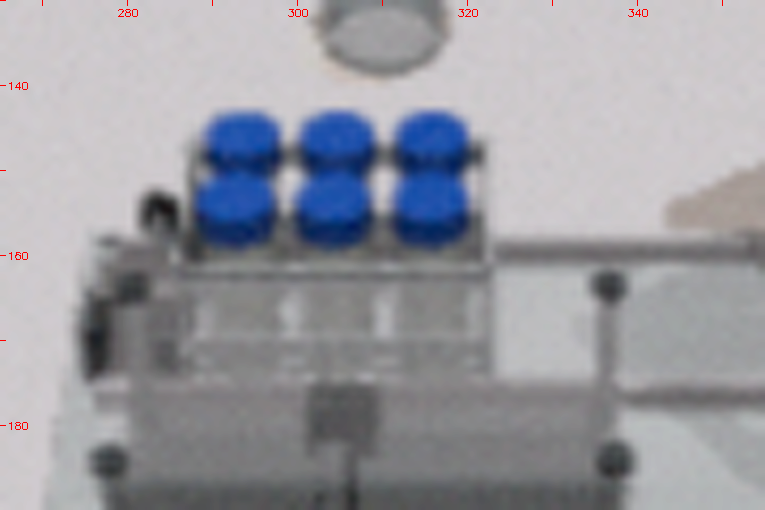

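View pics/t27.png

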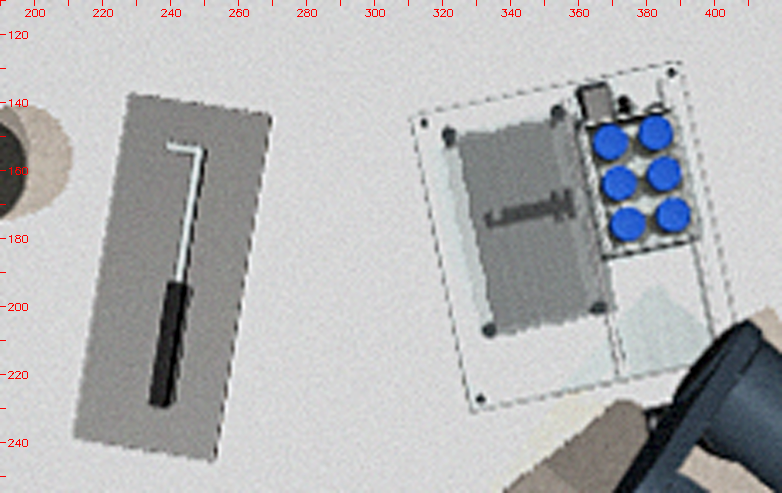

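View pics/s27.png

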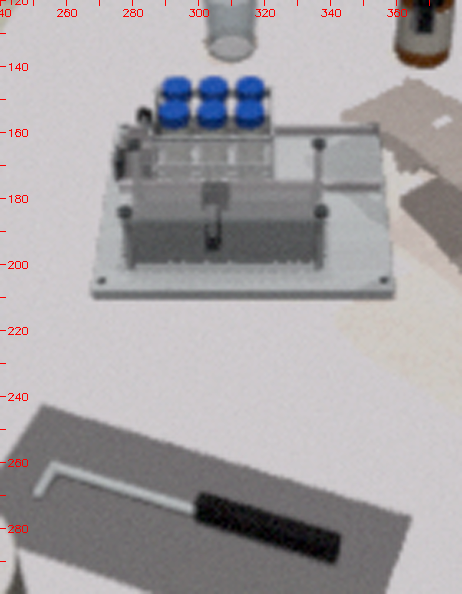

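Run:
```python
from h import *
s=load("side"); c=np.array([(244,140),(339,140),(432,140),(237,192),(334,192),(431,192)])/8.5+[265,130]
l=loc(atz(s,c,.101)); print(l.mean(0)); 
t=load("top"); print(loc(atz(t,np.array([(611,141),(656,132),(619,182),(664,174),(628,223),(673,214)])/3.4+[190,110],.101)).mean(0))
st=stat()
from station import manip
manip.sign_off()
```

```text
[ 23.61666667 -71.65      ]
[ 22.8  -73.85]
t 25.65 tcp [ 0.4214 -0.2193  0.1747] tilt 0.14 yaw_y -1.397 q [-0.72  0.41  1.86  0.    0.86  0.68] F [-0.  -0.  -0.3] gap 0.005
the job is handed in; nothing more can be done
```

The job is done and handed in at about 25.7 s of the 72 s allowed; `sign_off` reports no verdict.

- **Bolt:** I drew it with the hook until it hit its end stop (13 N, no further travel). In the last pictures it is still back, its end at collector y of about 71 mm.
- **Rod:** It lies flat on the grey mat, let go, with handle end and hook well inside the outline in both views.
- **Switch:** The fingers pushed the roller to about 0.52 rad, past the click at 0.38. It then sprang back untouched to its rest position.
- **Rack:** I slid it flat along its lane until it met the stops (15 N, no further travel), then backed off. The caps put its origin at collector x of about 22.8 mm (top camera) and 23.6 mm (side camera), against 23 mm for home. The roller stays held at about 0.55 rad.
- **Bystanders and arm:** The bottle and beaker look unmoved. I saw no sign of contact with the paper roll, though it is only partly in the last pictures. The arm stands clear with a wrist force near zero.

No check failed. The two cameras disagreed by about 2 mm on the rack's sideways position (y of -71.7 against -73.9 mm), which is within the calibration. The switch angles come from pixel positions and are good to roughly 0.05 rad.

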